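Get the bar's coffee machine ready for service

ROBOT

A 6-joint arm with a two-finger parallel gripper is mounted at the origin on the work surface. World frame = base frame: x ahead of the robot, y to its left, z up, the work surface at z = 0. Lengths are in mm, angles in rad, forces in N, time in s.
With the tool pointing down it reaches from about 350 to 875 mm from the base axis. Payload 4.2 kg.
Tool frame: the origin (TCP) lies on the mounting face of the last link; the fingertips stand 173 mm ahead of it and the grasp point (between the pads) lies 155 mm ahead of it; z points along the fingers, y is the direction in which the jaws open and shut (so a half turn about z gives the same grasp; the last joint's range is limited). The gripper opens to 85 mm and grips with 20 to 120 N. Pads are 22 mm wide; open, the fingers measure 114 mm over their backs; the gripper's body (76 mm by 85 mm) begins 54 mm behind the grasp point. The pads swing forward as they close: fully open they stand 13 mm farther back than shut.
Start: joints at [1.478, 0.385, 0.008, 0, -1.194, -0.259], TCP at [215.335, 586.712, 404.712] pointing down, gripper open.
Joint ranges: [-3.14, 3.14], [-1.21, 2.06], [-1.07, 1.41], [-3.16, 2.05], [-2.99, -0.16], [-3.1, 3.1]. Speed limits (rad/s): [2.79, 2.79, 3.14, 3.14, 3.14, 3.14].

INTERFACE

Orientations are given as a unit quaternion [x, y, z, w].
In Python, from bench import arm gives the robot as it stands.
- The arm moves only by the shell command python3 -m jog 'ROWS' [OPENING]. ROWS is JSON, a list that holds one entry, the list of rows, each a list of 4 numbers: the shift along the tool's x, y, z in mm, then the turn about the tool's z in degrees. In form: [[[x, y, z, spin], ...]]. A call has exactly 5 rows; each row is the pose to reach, as a shift and turn from the pose measured when the call began, along the tool's axes at that moment; what a row does not reach only later rows make up. A row lasts 1/8 s, in which the tool goes at most 62.5 mm and 10.7 degrees, less where a joint would pass 70% of its speed; a pose out of reach is approached as far as the arm can. A call with a gripper value outside its range is refused whole. OPENING is the finger opening in mm, from 0 to 85.4, set as the call begins (- or left out, the last holds). The fingers move at their own pace and stop on an object; the grip force is fixed at half the most. Time passes only in rows, so rows that repeat a pose let the fingers close, or fill a call up. It gives the time, the measured TCP pose, the force and the opening at its end, in the units of the state.
- arm.read_state(): the state, without advancing time (a new reading comes with each control period).
- arm.get_image(name): name is "scene" or "top"; returns (picture, depth): 384x512x3 uint8, blue, green, red; 384x512 float32, mm along the optical axis (not along the pixel's ray), 0 where there is no reading.
- arm.camera_params(name): a dict with "mtx" (3x3 intrinsics, pixels), "R" (3x3) and "t" (3): a world point X has camera coordinates R X + t. Camera axes: x right, y down, z forward; pixel columns grow to the right and rows downward; lengths in mm; the calibration is good to about 2 mm. A picture is of the moment at which its call begins. camera_params takes no time and is no camera call.
- arm.job_done(): hands the job in, once; it reports no verdict.
The state is a dict: "clock": time; "joints": joint angles; "joint_vel": joint speeds; "joint_efforts": joint torques, N m; "position": TCP position; "ee_rot": TCP orientation; "contact_force": force on the tool from outside, world axes, zero at the start; "wrist_torque": the same for the moment, N m; "gripper_width": finger opening in mm.
Only numpy, scipy, OpenCV 4.12 (cv2) and the standard library are available. Lean on these libraries where they do the work, as an engineer would, in place of code of your own. Each camera call takes 0.05 s, during which the arm holds its last target.

TASK

Get the coffee machine ready for service. First slide the drip tray under the machine until it is fully home in its bay; then lock the filter holder into the group (handle to the left, lift, twist until the handle points straight out) and stand every espresso cup upright on the warming plate. When all that is in place, lower the small lever on top of the machine's head all the way; leave the bottles and the bat alone.

Things in the scene. Friction and masses are not known exactly. Their poses are not given: they have to be found in the camera images.
- bay_home (a point): Where the drip tray's centre lies when the tray is fully home in the coffee machine's base, 17.5 mm above the counter. Axes of all the machine's points: x into the machine (front to back), y to the left of a person facing its front, z up.
- bay_mouth (a point): Middle of the bay's mouth, 17.5 mm above the counter, in the front face of the machine's base (240 mm wide), 82.5 mm before bay_home. The bay is 136 mm wide, flared to 156 mm over its first 20 mm, 52 mm high under a grille (top at 64 mm); no floor, the tray slides on along the counter. Its back wall is 165 mm in: the tray, pushed against it, is home with its front flush.
- head_front (a point): Middle of the front face of the machine's head, 225 mm above the counter, 46 mm before the group's axis. The head is a steel box 100 mm wide, 205 to 245 mm above the counter, jutting out over the base. The machine's body, a steel box 240 mm wide and 285 mm high (a clear tank on its rear half reaches 365 mm), begins 85 mm behind the group's axis.
- group_lock (a point): On the vertical axis of the round group under the head, 154 mm above the counter: the filter holder's centre comes here, with the same axes, when it hangs locked, handle straight out to the machine's front (-x). A stop ends the turn about 2 degrees later. The lugs lie on the ledge of group_ring; there is no spring or tightening.
- group_ring (a point): Centre of the lower edge of the group's ring (94 mm across), 165 mm above the counter. A 6 mm thick ledge with a 64 mm bore is cut by two opposite gaps for the lugs; above it is a channel 11 mm high, closed on top. The gaps lie 60 degrees clockwise (seen from above) of the locked lugs: the handle then points to the left, -x turned 60 degrees towards +y; 6 degrees of play.
- group_entry (a point): Where the filter holder's centre is after lifting through the gaps, handle 60 degrees to the left: 157 mm above the counter, on the group's axis, lugs free in the channel (2.5 mm lower they rest on the ledge, 2 mm higher they touch its top). From here it is turned 60 degrees counter-clockwise, seen from above, to lock. The point's axes are the machine's.
- holder_c (a point): Filter holder: centre of its round steel head (60 mm across, 46 mm tall, foot 48 mm), on its axis, half-way up. z up, handle towards -x. Two lugs, 20 mm wide, 6 mm thick, stand out at +x and -x to 38 mm from the axis, flush with the head's top. 0.3 kg, balance point 25 mm from the axis towards the handle. Starts on a wooden stand, foot 40 mm above the counter: lift straight up.
- holder_grip (a point): Middle of the gripping zone of the filter holder's wooden handle, 115 mm from the head's axis towards -x, 1 mm above the level of holder_c. The handle is a straight flat-sided bar 22 mm wide and 24 mm tall, 80 to 180 mm from the axis. The stand reaches under the neck to 71 mm from the axis. Axes as holder_c.
- tray_c (a point): Centre of the steel drip tray, an open box 165 mm long (x) and 130 mm wide (y), 35 mm tall, 4 mm walls, 0.35 kg, standing on the counter. Axes: x points from its handle to its rear edge, the edge that goes into the bay first; z up.
- tray_fin (a point): Grip point of the drip tray's handle, 132 mm from the tray's centre towards -x and 32 mm above the counter. The handle is an upright wooden fin that stands out of the tray's front: 70 mm long (x), 18 mm thick (y), from 8 to 48 mm above the counter. Axes as tray_c.
- lever_tip (a point): Middle of the top of the wooden paddle (28 x 30 mm, 12 mm thick) at the free end of the small pivot lever on top of the machine's head. The lever's pivot is 65 mm on the +x side of group_lock and 266 mm above the counter; the paddle's top is 85 mm from the pivot, towards the machine's front.
- lever (a joint): Angle of the pivot lever: 0 = fully lowered, level (paddle's top 272 mm above the counter); up to 0.75 rad = fully raised. It stays where it is left; about 1.5 N on the paddle moves it.
- warmer_top (a point): Centre of the top face of the cup warmer, a fixed flat aluminium plate 20 mm above the counter. The face measures 190 mm (x) by 250 mm (y), with a dark rim 5 mm wide round it that stands 8 mm higher. z up.
- bottle_a: Bystander: green glass bottle, 62 mm across, 210 mm tall, origin under its foot. Leave it alone.
- bottle_b: Bystander: green glass bottle, as bottle_a. Leave it alone.
- bat: Bystander: table-tennis bat lying flat, blade 152 mm across and 12 mm thick, origin under the blade's centre; the handle points to -x. Leave it alone.
- cup0_c (a point): White ceramic espresso cup without a handle, one of two to four: 62 mm tall, 57 mm across the rim, 42 mm across the foot, 0.12 kg; this point is on its axis, half-way up. z up its axis. It starts upright on the counter.
- cup1_c (a point): White ceramic espresso cup without a handle, one of two to four: 62 mm tall, 57 mm across the rim, 42 mm across the foot, 0.12 kg; this point is on its axis, half-way up. z up its axis. It starts upright on the counter.
- cup2_c (a point): White ceramic espresso cup without a handle, one of two to four: 62 mm tall, 57 mm across the rim, 42 mm across the foot, 0.12 kg; this point is on its axis, half-way up. z up its axis. It starts upright on the counter.
- cup3_c (a point): White ceramic espresso cup without a handle, one of two to four: 62 mm tall, 57 mm across the rim, 42 mm across the foot, 0.12 kg; this point is on its axis, half-way up. z up its axis. It starts upright on the counter.
Mind the look-alikes: they are no part of the job. What is shaped like the part that bears cup3_c but blue is not meant. What is shaped like the part that bears cup0_c but yellow is not meant.

How it is judged (in metres and radians):
On the way, in this order (a step that is already met when the one before it is completed fails the run):
1. the drip tray is fully home in its bay (x of tray_c in the frame of bay_home between -0.008 and 0.008 m and y of tray_c in the frame of bay_home between -0.008 and 0.008 m and angle between the x axis of tray_c and the x axis of bay_home, either way round below 0.08 rad and z of tray_c in the frame of bay_home below 0.01 m), for 0.2 s.
2. the filter holder is locked in the group and every cup stands on the warming plate (in either order), the tray still home (all of step 1 and distance between holder_c and group_lock below 0.008 m and angle between the x axis of holder_c and the x axis of group_lock, either way round below 0.2 rad and angle between each of holder_c, cup0_c, cup1_c, cup2_c, cup3_c's own z axis and vertical below 0.15 rad and x of cup0_c in the frame of warmer_top between -0.08 and 0.08 m and y of cup0_c in the frame of warmer_top between -0.11 and 0.11 m and z of cup0_c in the frame of warmer_top between 0.022 and 0.04 m and x of cup1_c in the frame of warmer_top between -0.08 and 0.08 m and y of cup1_c in the frame of warmer_top between -0.11 and 0.11 m and z of cup1_c in the frame of warmer_top between 0.022 and 0.04 m and x of cup2_c in the frame of warmer_top between -0.08 and 0.08 m and y of cup2_c in the frame of warmer_top between -0.11 and 0.11 m and z of cup2_c in the frame of warmer_top between 0.022 and 0.04 m and x of cup3_c in the frame of warmer_top between -0.08 and 0.08 m and y of cup3_c in the frame of warmer_top between -0.11 and 0.11 m and z of cup3_c in the frame of warmer_top between 0.022 and 0.04 m), for 0.2 s.
3. then the lever is lowered (value of joint lever below 0.1 rad), for 0.2 s.
At the end, for the whole second after the job is handed in: Tray within 8 mm of home, square to 0.08 rad; holder hangs within 8 mm of its locked place, handle within 0.2 rad of straight out, tilt under 0.15; every cup upright (0.15 rad) on the warming plate, within 80 mm (x) and 110 mm (y) of its centre; lever below 0.1 rad (all of step 2 and value of joint lever below 0.1 rad); the robot touches nothing.
It fails at once if a bottle or the bat is moved more than 3 cm or a bottle tipped (distance of any of bottle_a, bottle_b, bat from where it was at the start of the episode above 0.03 m or angle between any of bottle_a, bottle_b's own z axis and vertical above 0.4 rad).
Of cup0, cup1, cup2, cup3 only 2 to 4 are there at a start; the rules pass over those that are not, and their reading is None.
At some moment in a run one of cup0, cup1, cup2, cup3 may be knocked a few centimetres aside while the robot is not near it.
It also fails if it takes over 208 s, if anything falls off the work surface, if the arm or the gripper's body presses on something with over 40 N, if the wrist force passes 120 N, or if a joint passes its speed limit or range.

## Working session

There is one attempt and no reset: what is moved stays moved. The work goes in short steps, Python scripts to look and compute and a shell command to move; the robot and the scene stay as the last step left them, time stands still between calls to the robot, and variables do not carry over. Pictures are saved under pics/ and viewed, and the job is handed in when it is done.

```bash
ls; mkdir -p pics; python3 - <<'E'
from bench import arm
import cv2,numpy as np
print(arm.read_state())
for n in("scene","top"):
    im,d=arm.get_image(n); cv2.imwrite(f"pics/{n}0.png",im); np.save(f"pics/{n}0.npy",d)
    p=arm.camera_params(n); print(n,p)
E
```

```text
pics
{'clock': 0.0, 'joints': array([ 1.47762702e+00,  3.85562329e-01,  6.62799115e-03, -5.25275051e-04,
       -1.19398196e+00, -2.58587050e-01]), 'joint_vel': array([ 0.00073125, -0.00129119,  0.00210556,  0.00019225,  0.00013342,
       -0.00244382]), 'joint_efforts': array([-2.67365440e-04, -3.92283010e+01,  1.88397700e+01,  4.18614015e+00,
       -4.65971432e-03, -2.65374815e-06]), 'position': array([215.24216847, 586.54939311, 403.61462792]), 'ee_rot': array([ 9.84555720e-01, -1.75068134e-01, -1.55704114e-04,  1.07652698e-03]), 'contact_force': array([-0.10711332, -0.6330688 ,  0.52437724]), 'wrist_torque': array([-0.00388052,  0.01298664, -0.00922284]), 'gripper_width': 85.12165188273629}
scene {'mtx': array([[455.76342513,   0.        , 250.24073351],
       [  0.        , 455.76342513, 191.68316953],
       [  0.        ,   0.        ,   1.        ]]), 'R': array([[ 0.74919993,  0.66227976,  0.00921847],
       [ 0.50122836, -0.55780344, -0.66153266],
       [-0.4329776 ,  0.50024078, -0.74985969]]), 't': array([-481.2457855 , -167.7769143 , 1693.98021816])}
top {'mtx': array([[372.74071133,   0.        , 258.084762  ],
       [  0.        , 372.74071133, 191.13232068],
       [  0.        ,   0.        ,   1.        ]]), 'R': array([[ 0.01523738, -0.99969529,  0.01942031],
       [-0.9986097 , -0.01619532, -0.05016357],
       [ 0.0504628 , -0.01862895, -0.99855219]]), 't': array([   9.58363325,  593.22447062, 1310.31688585])}
```

View pics/scene0.png

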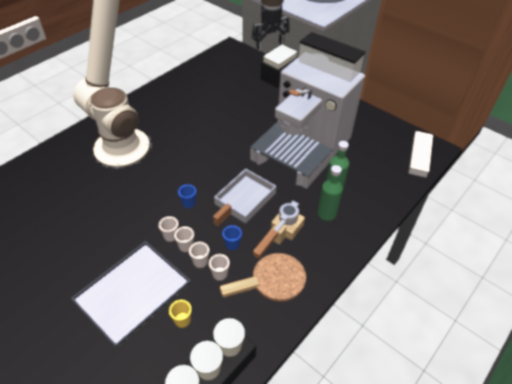

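View pics/top0.png

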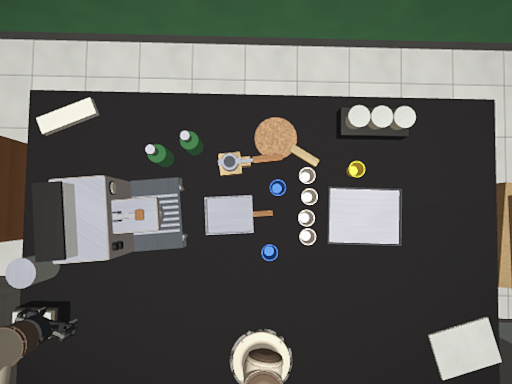

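Top view: machine at left (front faces right, ~u 185), tray at (229,215) with its fin at (262,213), holder at (231,161), four white cups at u≈307, v≈175/197/217/237. The warming plate is at (365,216), the bat at (275,138), bottles at (157,153) and (190,140), and the look-alikes are blue (277,188), blue (269,253) and yellow (356,170). I'll enlarge and measure next.

```bash
cat > h.py <<'E'
import numpy as np,cv2
from bench import arm
def params(n):
    p=arm.camera_params(n); return np.array(p['mtx']),np.array(p['R']),np.array(p['t'])
P={n:params(n) for n in("scene","top")}
def unproj(n,u,v,d):
    K,R,t=P[n]; u=np.asarray(u,float);v=np.asarray(v,float);d=np.asarray(d,float)
    c=np.stack([(u-K[0,2])/K[0,0]*d,(v-K[1,2])/K[1,1]*d,d],-1)
    return (c-t)@R
def ray_z(n,u,v,z):
    K,R,t=P[n]; r=np.array([(u-K[0,2])/K[0,0],(v-K[1,2])/K[1,1],1])@R; o=-t@R
    return o+r*(z-o[2])/r[2]
def proj(n,X):
    K,R,t=P[n]; c=np.asarray(X,float)@R.T+t; return c[...,:2]/c[...,2:]*[K[0,0],K[1,1]]+K[:2,2]
def cloud(n,d):
    v,u=np.mgrid[:d.shape[0],:d.shape[1]]; return unproj(n,u,v,d)
def grab(n,tag):
    im,d=arm.get_image(n); cv2.imwrite(f"pics/{n}{tag}.png",im); np.save(f"pics/{n}{tag}.npy",d); return im,d
def st():
    s=arm.read_state(); return s
E
python3 - <<'E'
from h import *
im=cv2.imread("pics/top0.png"); d=np.load("pics/top0.npy")
cv2.imwrite("pics/topA.png",cv2.resize(im[110:280,30:290],None,fx=3,fy=3,interpolation=cv2.INTER_CUBIC))
cv2.imwrite("pics/topB.png",cv2.resize(im[120:265,200:420],None,fx=3.6,fy=3.6,interpolation=cv2.INTER_CUBIC))
C=cloud("top",d)
np.set_printoptions(precision=1,suppress=True)
hs=(im[...,0]*0+np.clip(C[...,2],0,400)/400*255).astype(np.uint8)
cv2.imwrite("pics/topH.png",cv2.resize(cv2.applyColorMap(hs,cv2.COLORMAP_JET)[110:280,30:290],None,fx=3,fy=3,interpolation=cv2.INTER_NEAREST))
for u,v in[(307,175),(309,197),(306,217),(307,237),(365,216),(229,215),(262,213),(265,159),(140,215),(120,215),(450,200),(60,270),(250,290)]:
    print(u,v,C[v,u])
E
```

```text
307 175 [ 654.3 -156.1    7.1]
309 197 [ 575.2 -163.4   10.6]
306 217 [ 503.6 -154.2    4.7]
307 237 [ 432.5 -158.2    5.9]
365 216 [ 510.5 -361.6   20.8]
229 215 [506.6 121.3   1.3]
262 213 [515.8   4.8  45.1]
265 159 [700.3  -1.9  73. ]
140 215 [507.5 345.2 314.4]
120 215 [506.1 411.4 279.7]
450 200 [ 572.7 -676.3    3.1]
60 270 [304.1 713.   -2.1]
250 290 [241.3  42.   -4.6]
```

View pics/topA.png

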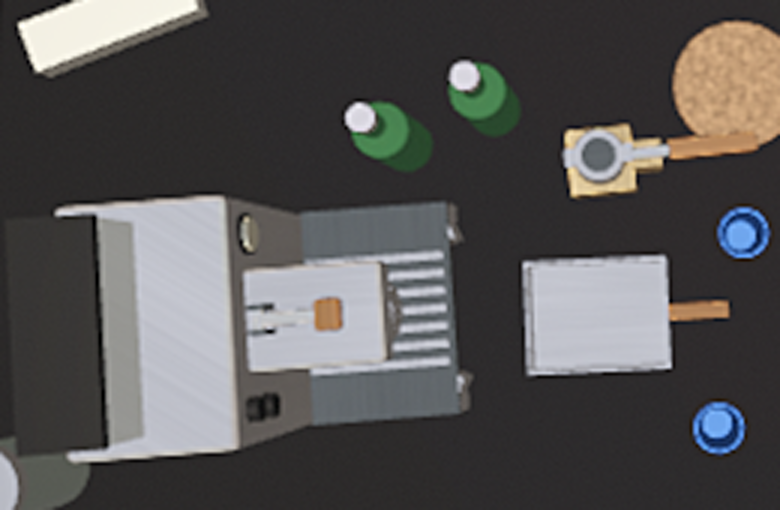

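View pics/topB.png

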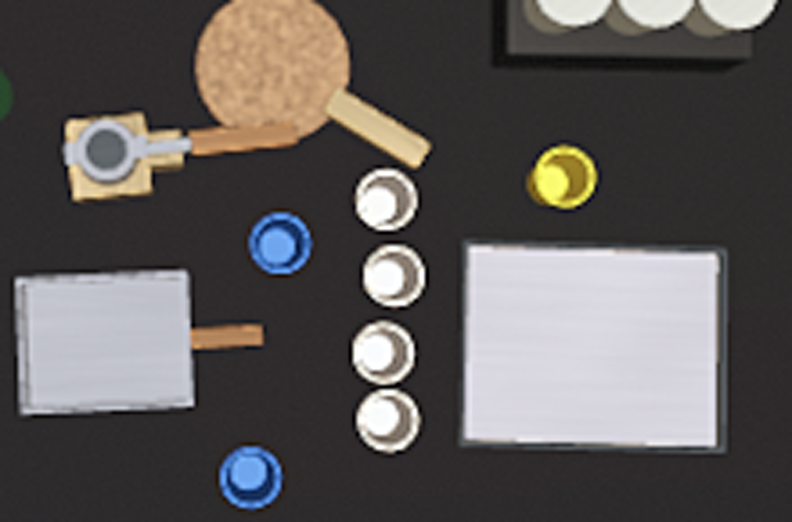

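View pics/topH.png

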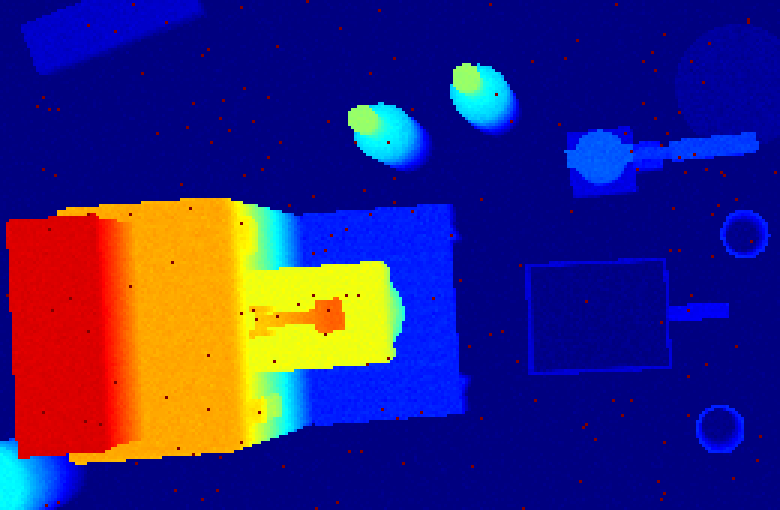

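```bash
cat > meas0.py <<'E'
from h import *
np.set_printoptions(precision=1,suppress=True)
im=cv2.imread("pics/top0.png"); d=np.load("pics/top0.npy"); C=cloud("top",d); Z=C[...,2]
v,u=np.mgrid[:384,:512]
def rz(mask,z):
    vs,us=np.nonzero(mask); return np.array([ray_z("top",a,b,z)[:2] for a,b in zip(us,vs)])
def rect(name,mask,z):
    mask=mask.astype(np.uint8); mask=cv2.morphologyEx(mask,cv2.MORPH_OPEN,np.ones((3,3)))
    n,l,s,c=cv2.connectedComponentsWithStats(mask); k=1+np.argmax(s[1:,4]); m=l==k
    p=rz(m,z); r=cv2.minAreaRect(p.astype(np.float32)); print(name,s[k],"c",np.array(r[0]),"size+px",np.array(r[1]),"ang",r[2]); return m,p,r
R=(u>40)&(u<195)&(v>170)&(v<270)
rect("head",R&(abs(Z-245)<14)&(u>108),245)
rect("base",R&(abs(Z-64)<14),64)
rect("body",R&(abs(Z-285)<18)&(u<112),285)
rect("plate",(u>320)&(u<410)&(v>180)&(v<255)&(Z>12),20)
T=(u>200)&(u<260)&(v>185)&(v<245)
g=im.astype(int).max(-1)
rect("tray",T&(g>110)&(u<256),35 )
S=(u>215)&(u<286)&(v>145)&(v<180)
hsv=cv2.cvtColor(im,cv2.COLOR_BGR2HSV)
rect("fin",(u>250)&(u<280)&(v>205)&(v<222)&(g>90),48)
rect("lever",R&(Z>290)&(u>130)&(u<150),300)
# heights
for n,(a,b,c_,e) in dict(grille=(165,180,183,186),).items(): print(n,np.median(Z[c_:e,a:b]))
# cups: white-ish
for (a,b) in[(307,175),(309,197),(306,217),(307,237),(277,188),(269,253),(356,170)]:
    w=(abs(u-a)<13)&(abs(v-b)<13)&(Z>40)&(Z<80)
    p=rz(w,62); 
    (c,rr)=cv2.minEnclosingCircle(p.astype(np.float32)); print("cup",a,b,np.array(c),rr,p.mean(0),len(p),np.median(Z[w]))
E
python3 meas0.py
```

```text
head [ 109  178   51   66 1484] c [524.2 383.5] size+px [189.5 139. ] ang 4.9906721115112305
base [ 129  178   56   74 2514] c [506.8 363.3] size+px [239.5 175.2] ang 5.267815113067627
body [  53  176   59   89 3179] c [492.6 519.9] size+px [238.  161.2] ang 5.267908573150635
plate [ 328  187   74   59 4186] c [ 510. -360.] size+px [262.9 201.1] ang 89.23939514160156
tray [ 204  195   52   40 1875] c [508.9 116.6] size+px [133.3 176.6] ang 3.5206847190856934
fin [251 210  22   7 134] c [515.9   6.5] size+px [20.7 72.6] ang 0.8728078603744507
lever [131 210  14  11 119] c [507.2 356.3] size+px [27.6 35.9] ang 0.8728049993515015
grille 60.863662187219084
cup 307 175 [ 647.6 -148.2] 28.01943588256836 [ 649.3 -152.3] 88 58.89541764646857
cup 309 197 [ 574.8 -156.5] 27.936546325683594 [ 576.4 -161. ] 88 59.47279562863884
cup 306 217 [ 495.9 -150.1] 33.51949691772461 [ 498.3 -151.5] 96 59.33745838124874
cup 307 237 [ 445.7 -151.1] 35.07243728637695 [ 441.9 -154.2] 97 59.068578766791084
cup 277 188 [604.2 -48.2] 28.060392379760742 [606.  -49.2] 88 60.0489765034225
cup 269 253 [381.7 -22.9] 27.76555633544922 [378.7 -23.6] 89 59.273458549114515
cup 356 170 [ 672.9 -318.5] 29.172183990478516 [ 672.5 -321.7] 105 58.95034172983053
```

```bash
cat > fit.py <<'E'
from h import *
from scipy.optimize import least_squares
from scipy.ndimage import map_coordinates,gaussian_filter
def edge_off(n,G,A,B,N=25,w=4,marg=0.08):
    """signed px offset (along normal) of strongest edge from the projected segment; returns pts,normal,offsets"""
    a,b=proj(n,np.array([A,B])); tdir=(b-a)/np.linalg.norm(b-a); nr=np.array([-tdir[1],tdir[0]])
    s=np.linspace(marg,1-marg,N); s3=np.arange(-w,w+.01,.25); out=[]
    for q in s:
        p=a+(b-a)*q; pts=p+s3[:,None]*nr
        val=map_coordinates(G,[pts[:,1],pts[:,0]],order=1)
        g=np.abs(np.gradient(val)); 
        if g.max()<2: out.append(np.nan);continue
        g=g*(g>.5*g.max()); k=np.argmax(g); lo,hi=max(0,k-5),k+6
        out.append((g[lo:hi]*s3[lo:hi]).sum()/g[lo:hi].sum())
    return np.array(out)
def fit(n,im,segs,p0,w=4,it=4,free=(0,1,2),verbose=True):
    """segs: list of (A,B) in body frame (x,y,z above counter). p=(X,Y,yaw)"""
    G=gaussian_filter(im.astype(float).max(-1),.6)
    p=np.array(p0,float)
    def tw(p,X): c,s=np.cos(p[2]),np.sin(p[2]); X=np.array(X,float); return np.array([p[0]+c*X[0]-s*X[1],p[1]+s*X[0]+c*X[1],X[2]])
    for k in range(it):
        ww=w if k<2 else 2.5
        J=[];r=[];rs=[]
        for A,B in segs:
            a,b=tw(p,A),tw(p,B); o=edge_off(n,G,a,b,w=ww)
            o=o[~np.isnan(o)]; 
            if len(o)==0: rs.append(np.nan); continue
            med=np.median(o); ok=abs(o-med)<.8; rs.append(med)
            # use two halves to constrain angle: line fit offset at s
            full=edge_off(n,G,a,b,w=ww); s=np.linspace(.08,.92,25)
            for q in range(25):
                if np.isnan(full[q]) or abs(full[q]-med)>.8: continue
                # target px
                X=np.array(A)+(np.array(B)-np.array(A))*s[q]
                pa,pb=proj(n,np.array([a,b])); td=(pb-pa)/np.linalg.norm(pb-pa); nr=np.array([-td[1],td[0]])
                base=proj(n,tw(p,X)); row=[]
                for i,h in enumerate((.5,.5,.002)):
                    pp=p.copy(); pp[i]+=h; row.append((proj(n,tw(pp,X))-base)@nr/h)
                J.append(row); r.append(full[q])
        J=np.array(J);r=np.array(r); f=list(free)
        dp=least_squares(lambda x:J[:,f]@x-r,np.zeros(len(f)),loss='soft_l1',f_scale=.3,x_scale=np.array([1,1,.01])[f]).x
        p[f]+=dp
    if verbose: print(n,"p",p[:2].round(2),"yaw deg",np.degrees(p[2]).round(2),"seg med offs px",np.round(rs,2),"rms",np.sqrt(np.mean((J[:,f]@dp-r)**2)).round(2))
    return p
E
cat > meas1.py <<'E'
from fit import *
import sys
tag=sys.argv[1] if len(sys.argv)>1 else "0"
im=cv2.imread(f"pics/top{tag}.png")
yaw=np.radians(95.2)
# frame: bay_home origin
f,h=-82.5,120
base=[((f,-h,64),(f,-52,64)),((f,52,64),(f,h,64)),((f,h,64),(f+80,h,64)),((f,-h,64),(f+80,-h,64))]
fit("top",im,base,(507.3,357.2,yaw))
print("body")
body=[((0,h,285),(150,h,285)),((0,-h,285),(90,-h,285)),((0,-h,285),(0,-55,285)),((0,h,285),(0,55,285))]
fit("top",im,body,(500,440,yaw))
print("head (origin group axis)")
head=[((-46,-48,245),(-46,48,245)),((-46,50,245),(60,50,245)),((-46,-50,245),(60,-50,245))]
fit("top",im,head,(510,365,yaw))
E
python3 meas1.py
```

```text
top p [509.36 356.53] yaw deg 94.15 seg med offs px [ 0.36 -0.13 -0.03  0.01] rms 0.29
body
top p [500.44 445.9 ] yaw deg 95.18 seg med offs px [ 0.27 -0.3   0.02  0.02] rms 0.24
head (origin group axis)
top p [503.66 361.41] yaw deg 95.47 seg med offs px [-0.03 -1.95  1.68] rms 1.67
```

```bash
cat > ov.py <<'E'
from fit import *
def overlay(im,n,polys,crop,f,name):
    a,b,c,d=crop; o=cv2.resize(im[c:d,a:b],None,fx=f,fy=f,interpolation=cv2.INTER_CUBIC)
    for X,col in polys:
        q=((proj(n,np.array(X))+.5-[a,c])*f).round().astype(int); cv2.polylines(o,[q.reshape(-1,1,2)],True,col,1,cv2.LINE_AA)
    cv2.imwrite(name,o)
def tw(p,X):
    c,s=np.cos(p[2]),np.sin(p[2]); X=np.array(X,float); return np.stack([p[0]+c*X[:,0]-s*X[:,1],p[1]+s*X[:,0]+c*X[:,1],X[:,2]],-1)
E
python3 - <<'E'
from ov import *
im=cv2.imread("pics/top0.png"); y=np.radians(95.2)
bh=(508.5,356.5,y); bd=(500.4,445.9,y)
g=(bd[0]-85*np.cos(y),bd[1]-85*np.sin(y),y); print(g)
polys=[(tw(bh,[(-82.5,-120,64),(-82.5,120,64),(20,120,64),(20,-120,64)]),(0,255,255)),
(tw(g,[(-46,-50,245),(-46,50,245),(85,50,245),(85,-50,245)]),(0,255,0)),
(tw(g,[(-46,-50,205),(-46,50,205),(85,50,205),(85,-50,205)]),(0,0,255)),
(tw(bd,[(0,-120,285),(0,120,285),(150,120,285),(150,-120,285)]),(255,0,255))]
overlay(im,"top",polys,(50,200,165,275),5,"pics/ovA.png")
s=cv2.imread("pics/scene0.png")
overlay(s,"scene",polys,(235,385,20,200),4,"pics/ovB.png")
E
```

```text
(np.float64(508.1037693168113), np.float64(361.2498261176425), np.float64(1.6615534478986018))
```

View pics/ovA.png

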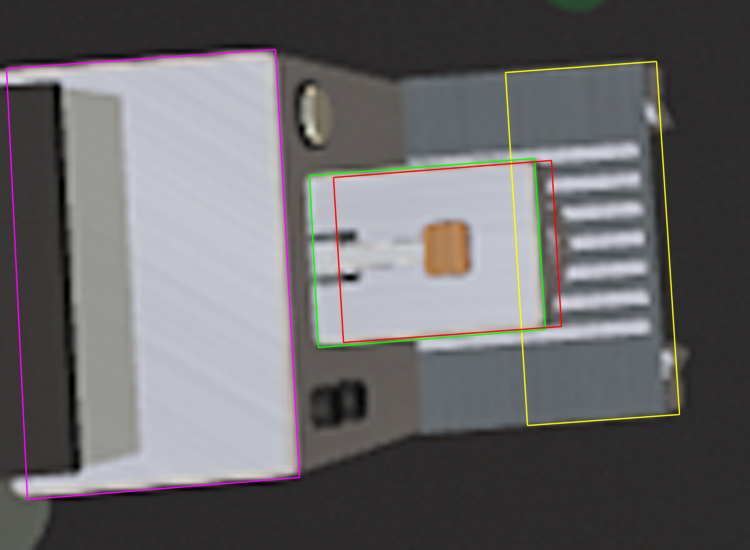

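View pics/ovB.png

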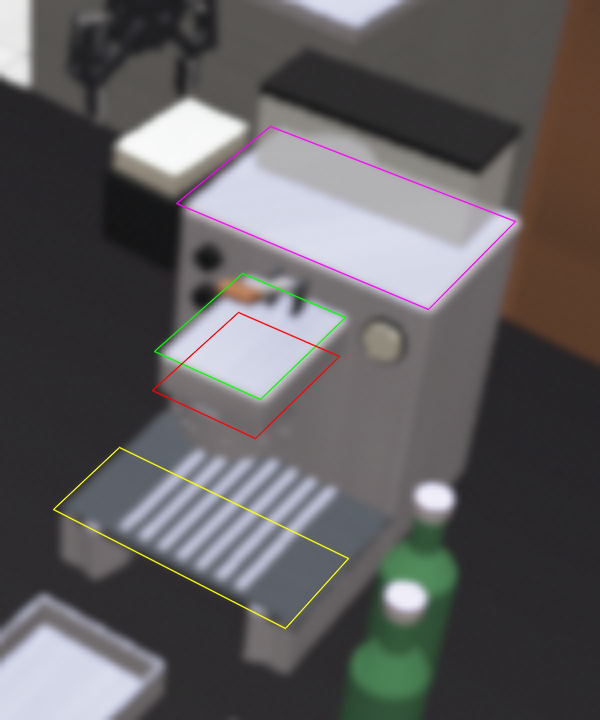

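```bash
python3 - <<'E'
from ov import *
np.set_printoptions(precision=0,suppress=True,linewidth=200)
im=cv2.imread("pics/top0.png"); d=np.load("pics/top0.npy"); C=cloud("top",d)
for v in(183,186,236,240):
    print(v,"u172..190"); print(im[v,172:191].max(-1)); print(C[v,172:191,2])
for u in (150,165): 
    print(u,im[174:186,u].max(-1),C[174:186,u,2]); print(im[236:254,u].max(-1),C[236:254,u,2])
cv2.imwrite("pics/ovC.png",cv2.resize(im[170:260,140:200],None,fx=6,fy=6,interpolation=cv2.INTER_NEAREST))
s=cv2.imread("pics/scene0.png")
cv2.imwrite("pics/ovD.png",cv2.resize(s[120:195,240:345],None,fx=7,fy=7,interpolation=cv2.INTER_CUBIC))
E
```

```text
183 u172..190
[107 107 109 108 107 109  96  78 102  96  66  39  45  44  44  45  45  45  45]
[69. 58. 58. 65. 59. 60. 60. 61. 37. 22.  0. -2.  4.  4. -5. -0. -0. -6. -4.]
186 u172..190
[106 106 109 110 105 103 112 164 169  91  86  47  42  45  45  45  46  45  46]
[61. 59. 63. 61. 59. 60. 64. 62. 61. 34.  8.  0.  1. -7.  3. -3.  1.  2. -3.]
236 u172..190
[107 108 110 107 107 108 108 107 106 101 172 210 156  94  93  66  41  45  43]
[64. 64. 60. 60. 62. 62. 60. 58. 60. 62. 63. 59. 59. 45. 28.  4. -2.  2.  1.]
240 u172..190
[105 107 108 108 106 107 107 107 107 107 127 130  96  86  53  41  45  45  44]
[62. 60. 62. 59. 65. 59. 63. 61. 61. 62. 61. 60. 40. 15. -0.  1. -3. -4. -5.]
150 [ 45  46  45  44  46  84 113 109 107 108 107 107] [ 0. -1. -4.  2.  2. -4. 57. 62. 66. 64. 60. 59.]
[109 110 109 109 110 110 109 109 109 109 108 107 110 105  74  40  44  44] [62. 63. 59. 60. 66. 62. 62. 66. 63. 64. 62. 65. 62. 62. 62.  5.  2.  4.]
165 [ 44  46  43  47  84 114 110 110 109 109 109 110] [ 1.  0.  0.  1. -1. 63. 60. 60. 60. 65. 61. 63.]
[107 106 107 106 107 107 106 105 104 106 107 108 101  65  41  45  44  46] [67. 63. 62. 59. 67. 59. 67. 62. 62. 62. 63. 64. 61. 66. -2. -4.  2.  8.]
```

View pics/ovC.png

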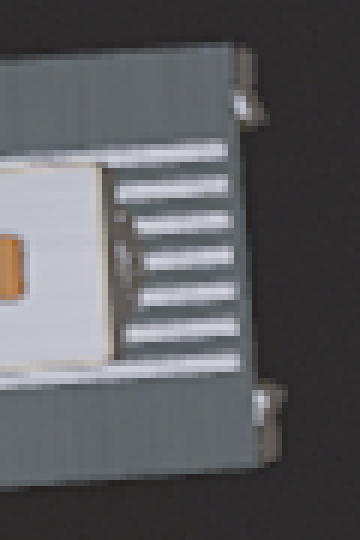

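View pics/ovD.png

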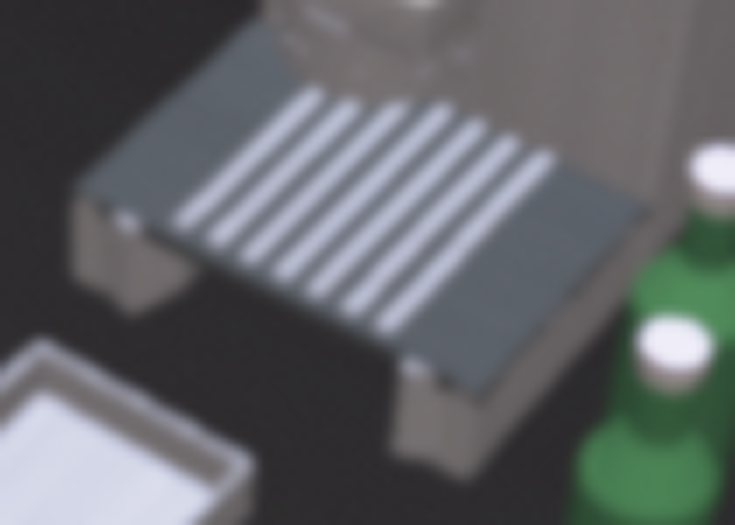

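```bash
python3 - <<'E'
from ov import *
np.set_printoptions(precision=1,suppress=True,linewidth=200)
im=cv2.imread("pics/top0.png"); d=np.load("pics/top0.npy"); C=cloud("top",d)
y=np.radians(95.2); m=np.array([np.cos(y),np.sin(y)]); l=np.array([-m[1],m[0]])
g=np.array([508.1,361.2])
pts=[]
for v in range(179,244):
    zz=C[v,165:195,2]; k=np.nonzero(zz>48)[0]
    if len(k): pts.append((v,165+k.max()+.5))
pts=np.array(pts); 
X=np.array([ray_z("top",u,v,64)[:2] for v,u in pts]); a=(X-g)@m; b=(X-g)@l
pf=np.polyfit(b,a,1); ok=abs(np.polyval(pf,b)-a)<4; pf=np.polyfit(b[ok],a[ok],1); print("front edge a along m rel group:",pf, "median",np.median(a[ok]), b.min(),b.max())
print("bay_home if centred:", g+m*(np.median(a[ok])+82.5), "x rel group",np.median(a[ok])+82.5)
K,R,t=P["top"]; print("cam",-t@R); K,R,t=P["scene"]; print("cam",-t@R)
E
```

```text
front edge a along m rel group: [ -0.  -82.6] median -82.46481555050366 -112.4808383338353 105.39847840236456
bay_home if centred: [508.1 361.2] x rel group 0.035184449496341585
cam [ 526.1   43.6 1338. ]
cam [1178.1 -622.3 1163.7]
```

```bash
cat > meas2.py <<'E'
from ov import *
im=cv2.imread("pics/top0.png")
tr=[((-82.5,-65,35),(-82.5,65,35)),((82.5,-65,35),(82.5,65,35)),((-82.5,-65,35),(82.5,-65,35)),((-82.5,65,35),(82.5,65,35))]
p=fit("top",im,tr,(509,116.6,np.radians(92.5)))
fin=[((-167,9,48),(-100,9,48)),((-167,-9,48),(-100,-9,48)),((-167,-8,48),(-167,8,48))]
pf=fit("top",im,fin,p,w=3)
pl=[((-95,-125,20),(-95,125,20)),((95,-125,20),(95,125,20)),((-95,-125,20),(95,-125,20)),((-95,125,20),(95,125,20))]
w=fit("top",im,pl,(510,-360,np.radians(0)))
hd=[((-180,11,76),(-90,11,76)),((-180,-11,76),(-90,-11,76)),((-180,-10,76),(-180,10,76))]
h=fit("top",im,hd,(708,115,np.radians(92)),w=5)
polys=[(tw(p,[(-82.5,-65,35),(82.5,-65,35),(82.5,65,35),(-82.5,65,35)]),(0,255,0)),(tw(p,[(-167,-9,48),(-82,-9,48),(-82,9,48),(-167,9,48)]),(0,255,0)),
(tw(w,[(-95,-125,20),(95,-125,20),(95,125,20),(-95,125,20)]),(0,0,255)),
(tw(h,[(-180,-11,76),(-80,-11,76),(-80,11,76),(-180,11,76)]),(255,0,255)),
(tw(h,[(30*np.cos(a),30*np.sin(a),86) for a in np.linspace(0,6.28,40)]),(255,0,255))]
for c in[(649,-152),(576,-160),(500,-151.5),(438,-154)]:
    polys.append((tw((*c,0),[(28.5*np.cos(a),28.5*np.sin(a),62) for a in np.linspace(0,6.28,40)]),(0,0,255)))
overlay(im,"top",polys,(200,420,125,260),3.6,"pics/ovE.png")
E
python3 meas2.py
```

```text
top p [508.3  121.62] yaw deg 93.47 seg med offs px [-0.53  0.37  0.37 -0.38] rms 0.43
top p [503.12 135.14] yaw deg 95.4 seg med offs px [-0.21  0.18 -0.01] rms 0.2
top p [ 511.4  -357.28] yaw deg -0.73 seg med offs px [-0.22  0.17 -0.09  0.1 ] rms 0.26
top p [698.96 119.28] yaw deg 92.83 seg med offs px [0.37 0.2  1.39] rms 0.3
```

View pics/ovE.png

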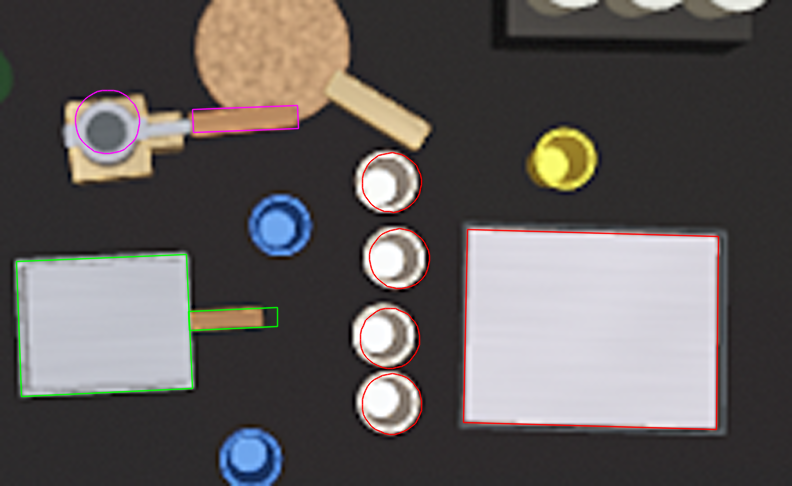

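```bash
cat > meas3.py <<'E'
from ov import *
np.set_printoptions(precision=1,suppress=True,linewidth=200)
im=cv2.imread("pics/top0.png")
tr=[((-82.5,-65,35),(-82.5,65,35)),((82.5,-65,35),(82.5,65,35)),((-82.5,-65,35),(82.5,-65,35)),((-82.5,65,35),(82.5,65,35))]
p=(508.3,121.6,np.radians(93.5))
fin=[((-150,9,48),(-90,9,48)),((-150,-9,48),(-90,-9,48)),((-152.5,-8,48),(-152.5,8,48))]
pf=fit("top",im,fin,p,w=3)
c=ray_z("top",30+598/3-.5,110+155/3-.5,86); e=ray_z("top",30+757/3-.5,110+140/3-.5,76); print(c,e,e-c,np.hypot(*(e-c)[:2]),np.degrees(np.arctan2(*(c-e)[1::-1])))
hd=[((-180,11,76),(-90,11,76)),((-180,-11,76),(-90,-11,76)),((-180,-10,76),(-180,10,76))]
h=fit("top",im,hd,(c[0],c[1],np.radians(97)),w=3)
# cup circles: rim z=62 radial
def circ(n,im,c,z,r,w=3):
    G=gaussian_filter(im.astype(float).max(-1),.6); c=np.array(c,float)
    for k in range(5):
        J=[];o=[]
        for a in np.linspace(0,2*np.pi,48,endpoint=False):
            X=np.array([c[0]+r*np.cos(a),c[1]+r*np.sin(a),z]); Y=X+[np.cos(a),np.sin(a),0]
            q=proj(n,X); dq=proj(n,Y)-q; s=np.linalg.norm(dq); nr=dq/s; ss=np.arange(-w,w+.01,.2)
            pts=q+ss[:,None]*nr; val=map_coordinates(G,[pts[:,1],pts[:,0]],order=1); g=-np.gradient(val); g[g<0]=0
            if g.max()<3: continue
            i=np.argmax(g); lo=max(0,i-4); J.append([np.cos(a),np.sin(a),1]); o.append((g[lo:i+5]*ss[lo:i+5]).sum()/g[lo:i+5].sum()/s)
        J=np.array(J); o=np.array(o)
        x=least_squares(lambda x:J@x-o,[0,0,0],loss='soft_l1',f_scale=.7).x; c=c+x[:2]
    return c,x[2],np.sqrt(np.mean((J@x-o)**2))
if __name__=="__main__":
    for i in[(649,-152),(576,-160),(503,-151.5),(441,-154)]: print(*circ("top",im,i,62,28.5))
    hc=circ("top",im,c[:2],86,30); print("holder head",*hc)
    sc=cv2.imread("pics/scene0.png")
    for i in[(649,-152),(576,-160),(503,-151.5),(441,-154)]: print("scene",*circ("scene",sc,i,62,28.5))
    y=h[2]
    polys=[(tw(p,[(-152.5,-9,48),(-82,-9,48),(-82,9,48),(-152.5,9,48)]),(0,255,0)),
    (tw(h,[(-180,-11,76),(-80,-11,76),(-80,11,76),(-180,11,76)]),(255,0,255)),
    (tw((*hc[0],y),[(30*np.cos(a),30*np.sin(a),86) for a in np.linspace(0,6.28,40)]),(255,0,255))]
    for i in[(649,-152),(576,-160),(503,-151.5),(441,-154)]:
        q=circ("top",im,i,62,28.5)[0]
        polys.append((tw((*q,0),[(28.5*np.cos(a),28.5*np.sin(a),62) for a in np.linspace(0,6.28,40)]),(0,0,255)))
    overlay(im,"top",polys,(200,340,125,260),5,"pics/ovF.png")
E
python3 meas3.py
```

```text
top p [504.1 120.6] yaw deg 95.62 seg med offs px [-0.2  0.2 -0. ] rms 0.19
[689.  120.4  86. ] [710.6 -59.1  76. ] [  21.7 -179.6  -10. ] 180.86672881235154 96.87614537878977
top p [690.4 118. ] yaw deg 96.05 seg med offs px [-0.   0.5 -0.2] rms 0.28
[ 649.  -147.3] 1.1691950273663767 0.3814256731169542
[ 576.3 -155.7] 1.0923235759407008 0.3534403127394078
[ 502.6 -146. ] 1.2328047306483412 0.4025292486742871
[ 438.8 -151. ] 1.2381615711787426 0.38239401187979055
holder head [691.4 126.9] 2.790065939010512 3.6963495700383397
scene [ 652.1 -146.8] 1.8620276594249945 0.5786908487732794
scene [ 579.4 -155. ] 2.0901440766007027 0.665212281781082
scene [ 506.3 -145.6] 1.9889935813620365 0.9031696252995774
scene [ 441.8 -150.7] 2.173533728059461 0.8316262075757548
```

View pics/ovF.png

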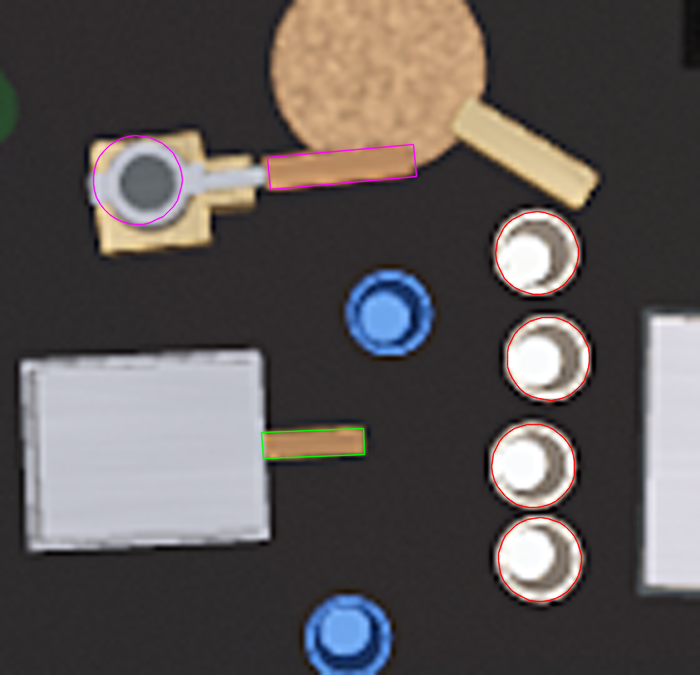

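```bash
cat > go.py <<'E'
# usage: go.py x y z yaw  (target grasp point world mm, tool-y axis yaw deg mod 180) -> tool-frame shift + spin
import sys,numpy as np
from bench import arm
from scipy.spatial.transform import Rotation as Ro
s=arm.read_state(); R=Ro.from_quat(s['ee_rot']).as_matrix()
gp=s['position']+155*R[:,2]
ty=np.degrees(np.arctan2(R[1,1],R[0,1]))
np.set_printoptions(precision=2,suppress=True)
print("t",round(float(s['clock']),2),"grasp pt",gp,"tool y yaw",round(ty,2),"tilt",R[2,:2],"F",s['contact_force'],"w",round(float(s['gripper_width']),1),"j",s['joints'])
a=sys.argv[1:]
if a:
    x,y,z=[gp[i] if a[i]=='.' else float(a[i]) for i in range(3)]
    d=R.T@(np.array([x,y,z])-gp)
    sp=0
    if len(a)>3:
        dy=(float(a[3])-ty+90)%180-90; sp=-dy   # spin about tool z (down) = -world yaw
    print("shift tool x,y,z",d,"spin",round(sp,2),"alt",round(sp-180 if sp>0 else sp+180,2),"len",np.linalg.norm(d))
E
python3 go.py 250 300 250; python3 go.py 505 -10 150 3.5
```

```text
t 0.1 grasp pt [215.18 586.28 248.74] tool y yaw -110.16 tilt [0. 0.] F [ 0.81  0.09 -0.63] w 85.7 j [ 1.48  0.39  0.01 -0.   -1.19 -0.26]
shift tool x,y,z [131.36 256.73  -0.75] spin 0 alt 180 len 288.39044771352957
t 0.1 grasp pt [215.18 586.28 248.74] tool y yaw -110.16 tilt [0. 0.] F [ 0.81  0.09 -0.63] w 85.7 j [ 1.48  0.39  0.01 -0.   -1.19 -0.26]
shift tool x,y,z [477.58 459.64  99.69] spin 66.34 alt -113.66 len 670.2921900866036
```

```bash
python3 -m jog '[[[26,51,-10,8],[52,102,-20,18],[78,154,-20,28],[104,205,-20,38],[131,257,-20,48]]]' 85; python3 go.py 515 -10 120 3.5
```

```text
clock: 0.72
position: [249.6, 298.1, 423.9]
ee_rot: [0.827, -0.563, 0.0, 0.001]
contact_force: [0.1, -0.3, 0.6]
gripper_width: 85.4
t 0.72 grasp pt [249.45 297.78 268.94] tool y yaw -158.47 tilt [0. 0.] F [ 0.11 -0.28  0.63] w 85.4 j [ 1.3  -0.05 -0.48 -0.   -1.14 -0.92]
shift tool x,y,z [ 383.47 -134.28  149.48] spin 18.03 alt -161.97 len 432.93054191799035
```

```bash
python3 -m jog '[[[50,-17,10,4],[105,-37,30,8],[160,-57,55,12],[215,-76,80,16],[270,-95,100,18]]]' 60; python3 go.py 516.6 -10.5 90 3.8;  python3 go.py 516.6 -10.5 30 3.8
```

```text
clock: 1.35
position: [437.1, 80.6, 323.8]
ee_rot: [0.728, -0.685, 0.0, 0.001]
contact_force: [0.6, 1.6, -0.1]
gripper_width: 59.9
t 1.35 grasp pt [436.97  80.27 168.79] tool y yaw -176.53 tilt [0. 0.] F [ 0.56  1.64 -0.07] w 59.9 j [ 0.55  0.16 -0.53  0.   -0.88 -0.49]
shift tool x,y,z [ 95.24 -74.07  78.93] spin -0.33 alt 179.67 len 144.17552383016596
t 1.35 grasp pt [436.97  80.27 168.79] tool y yaw -176.53 tilt [0. 0.] F [ 0.56  1.64 -0.07] w 59.9 j [ 0.55  0.16 -0.53  0.   -0.88 -0.49]
shift tool x,y,z [ 95.1  -74.13 138.93] spin -0.33 alt 179.67 len 183.9591097538036
```

```bash
python3 -m jog '[[[30,-25,0,0],[60,-50,20,0],[95,-74,50,0],[95,-74,79,0],[95,-74,79,0]]]' 60; python3 - <<'E'
from h import *
im,d=grab("top","1"); s,_=grab("scene","1")
a=cv2.resize(im[185:260,190:300],None,fx=4,fy=4,interpolation=cv2.INTER_CUBIC); b=cv2.resize(s[140:240,170:290],None,fx=3.3,fy=3.3,interpolation=cv2.INTER_CUBIC)
h=max(a.shape[0],b.shape[0]); o=np.zeros((h,a.shape[1]+b.shape[1],3),np.uint8); o[:a.shape[0],:a.shape[1]]=a;o[:b.shape[0],a.shape[1]:]=b
cv2.imwrite("pics/v1.png",cv2.resize(o,None,fx=.9,fy=.9)); print(o.shape)
E
python3 go.py 516.6 -10.5 30 3.8
```

```text
clock: 1.98
position: [515.8, -10.7, 242.5]
ee_rot: [0.728, -0.686, -0.001, 0.004]
contact_force: [0.1, 0.2, -0.2]
gripper_width: 60.2
(330, 836, 3)
t 2.08 grasp pt [516.71 -10.1   90.36] tool y yaw -176.49 tilt [0. 0.] F [ 0.68  0.41 -0.43] w 60.0 j [ 0.3   0.38 -0.46  0.   -0.73 -0.24]
shift tool x,y,z [ 0.23  0.08 60.37] spin -0.29 alt 179.71 len 60.36629119441078
```

View pics/v1.png

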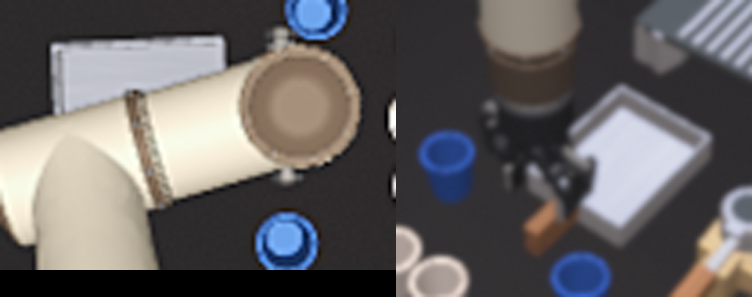

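The scene crop shows the jaws straddling the fin at about (560,215) in the crop, clear of the blue cups. I'll go down and close.

```bash
python3 -m jog '[[[0,0,15,0],[0,0,30,0],[0,0,45,0],[0,0,58,0],[0,0,58,0]]]' 60;  python3 -m jog '[[[0,0,0,0],[0,0,0,0],[0,0,0,0],[0,0,0,0],[0,0,0,0]]]' 5; python3 go.py 520 91 32 5.2
```

```text
clock: 2.7
position: [516.4, -10.0, 185.9]
ee_rot: [0.728, -0.685, -0.0, 0.003]
contact_force: [-0.2, 0.3, 0.1]
gripper_width: 59.9
clock: 3.32
position: [516.7, -9.9, 186.5]
ee_rot: [0.728, -0.685, 0.0, 0.002]
contact_force: [-0.5, -0.3, 3.7]
gripper_width: 17.3
t 3.33 grasp pt [516.42 -10.4   31.52] tool y yaw -176.48 tilt [0. 0.] F [-0.5  -0.29  3.68] w 17.3 j [ 0.3   0.48 -0.51  0.   -0.59 -0.24]
shift tool x,y,z [-100.99   -9.8    -0.81] spin -1.68 alt 178.32 len 101.46367435230941
```

```bash
python3 go.py 536.4 50.4 31.5 5.2
```

```text
t 3.33 grasp pt [516.42 -10.4   31.52] tool y yaw -176.48 tilt [0. 0.] F [-0.5  -0.29  3.68] w 17.3 j [ 0.3   0.48 -0.51  0.   -0.59 -0.24]
shift tool x,y,z [-59.46 -23.67  -0.22] spin -1.68 alt 178.32 len 63.99734747390047
```

```bash
python3 -m jog '[[[-15,-6,0,-0.5],[-30,-12,0,-1],[-45,-18,0,-1.7],[-59.5,-23.7,0,-1.7],[-59.5,-23.7,0,-1.7]]]' 5; python3 go.py 529.2 130 31.5 5.2; python3 - <<'E'
from h import *
im,d=grab("top","2"); s,_=grab("scene","2")
cv2.imwrite("pics/v2.png",cv2.resize(s[90:260,180:350],None,fx=3.4,fy=3.4,interpolation=cv2.INTER_CUBIC))
cv2.imwrite("pics/v2t.png",cv2.resize(im[170:270,130:300],None,fx=4,fy=4,interpolation=cv2.INTER_CUBIC))
E
```

```text
clock: 3.95
position: [537.7, 53.0, 186.4]
ee_rot: [0.739, -0.673, 0.001, 0.001]
contact_force: [1.7, 2.8, 3.3]
gripper_width: 17.4
t 3.95 grasp pt [537.72  52.73  31.41] tool y yaw -174.67 tilt [ 0. -0.] F [1.68 2.83 3.26] w 17.4 j [ 0.4   0.5  -0.45  0.   -0.61 -0.31]
shift tool x,y,z [-77.73   1.3   -0.23] spin 0.13 alt -179.87 len 77.73949727980335
```

View pics/v2.png

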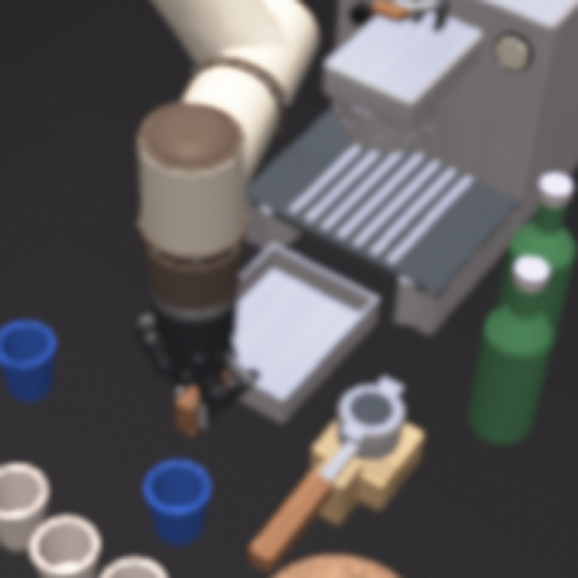

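View pics/v2t.png

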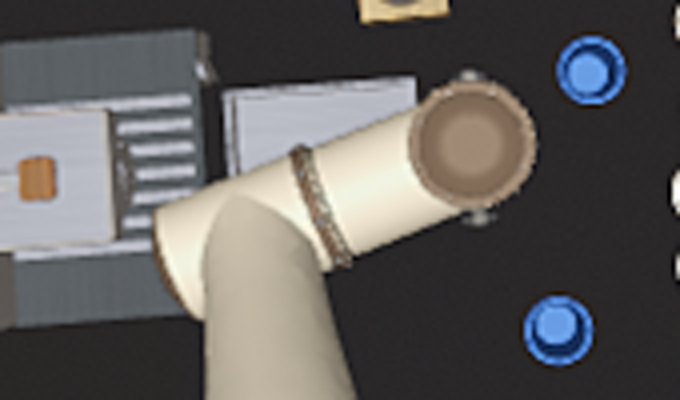

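```bash
python3 - <<'E'
from h import *
np.set_printoptions(precision=0,suppress=True)
d=np.load("pics/top2.npy"); C=cloud("top",d)
for cx,cy in[(180,230),(180,260),(200,300),(240,250),(300,200),(380,170),(470,140),(280,330),(250,380)]:
    print((cx,cy),C[int(170+cy/4),int(130+cx/4)])
d=np.load("pics/scene2.npy"); C=cloud("scene",d)
for cx,cy in[(190,150),(190,220),(250,100),(290,50),(230,110),(200,10)]:
    print("s",(cx,cy),C[int(90+cy/3.4),int(180+cx/3.4)])
E
```

```text
(180, 230) [478. 243. 346.]
(180, 260) [457. 241. 352.]
(200, 300) [430. 230. 340.]
(240, 250) [468. 197. 388.]
(300, 200) [498. 164. 353.]
(380, 170) [519. 112. 349.]
(470, 140) [539.  54. 372.]
(280, 330) [426. 161. 459.]
(250, 380) [401. 173. 494.]
s (190, 150) [554.  34. 367.]
s (190, 220) [564.  22. 308.]
s (250, 100) [531. 133. 343.]
s (290, 50) [507. 214. 337.]
s (230, 110) [532. 107. 349.]
s (200, 10) [454. 156. 385.]
```

```bash
python3 - <<'E'
from ov import *
np.set_printoptions(precision=1,suppress=True)
d=np.load("pics/top0.npy"); C=cloud("top",d)
q=C[205:228,125:152].reshape(-1,3); k=q[(q[:,2]>262)&(q[:,2]<345)]; 
y=np.radians(95.2); m=np.array([np.cos(y),np.sin(y)]); l=np.array([-m[1],m[0]]); g=np.array([508.1,361.2])
print(len(k)); a=(k[:,:2]-g)@m; b=(k[:,:2]-g)@l
for lo in range(-45,90,8):
    s=(a>=lo)&(a<lo+8)
    if s.sum()>2: print(lo,s.sum(),"z",np.median(k[s,2]).round(),"lat",b[s].min().round(),b[s].max().round())
# link distances
n=np.array([-.645,.764]); T=np.array([520.1,229.7])
for s in(0,10,20,30):
    for X in k[:: max(1,len(k)//400)]: pass
    T2=T-m*s; r=np.hypot(*T2); j1=np.arctan2(T2[1],T2[0])+np.arcsin(160/r); n=np.array([-np.sin(j1),np.cos(j1)]); e=np.array([np.cos(j1),np.sin(j1)])
    hi=k[k[:,2]>280]; print(s,np.degrees(j1),"min dist paddle to link axis",np.abs((hi[:,:2]-T2)@e).min(), "percentile",np.percentile(np.abs((hi[:,:2]-T2)@e),3))
E
```

```text
144
-29 20 z 310.0 lat -11.0 14.0
-21 32 z 313.0 lat -14.0 16.0
-13 26 z 309.0 lat -12.0 15.0
-5 24 z 305.0 lat -13.0 15.0
3 13 z 299.0 lat -5.0 6.0
11 9 z 295.0 lat -3.0 5.0
19 10 z 291.0 lat -3.0 5.0
27 8 z 287.0 lat -4.0 4.0
0 40.1728412804371 min dist paddle to link axis 50.989982040521085 percentile 54.52800228535987
10 39.3051872180093 min dist paddle to link axis 55.12453295980145 percentile 58.6456686449917
20 38.42338825054259 min dist paddle to link axis 58.96726021618812 percentile 62.470408788691756
30 37.52762188091735 min dist paddle to link axis 62.50819988542661 percentile 65.99222689725451
```

```bash
python3 -m jog '[[[0,0,0,0],[0,0,0,0],[0,0,0,0],[4,0,0,0],[9,0,0,0]]]' 40;  python3 -m jog '[[[0,0,0,0],[0,0,0,0],[0,0,0,0],[0,0,0,0],[0,0,0,0]]]' 5; python3 go.py 529.2 130 31.5 5.2
```

```text
clock: 4.68
position: [538.1, 42.8, 186.4]
ee_rot: [0.739, -0.674, 0.001, 0.001]
contact_force: [0.3, 0.1, -0.1]
gripper_width: 40.1
clock: 5.3
position: [538.2, 42.7, 186.5]
ee_rot: [0.739, -0.674, 0.001, 0.001]
contact_force: [0.7, -2.4, 2.0]
gripper_width: 17.2
t 5.3 grasp pt [538.24  42.45  31.5 ] tool y yaw -174.74 tilt [0. 0.] F [ 0.7  -2.39  2.03] w 17.2 j [ 0.38  0.5  -0.45  0.   -0.61 -0.29]
shift tool x,y,z [-88.01   0.98  -0.17] spin 0.06 alt -179.94 len 88.0198925667884
```

```bash
python3 -m jog '[[[-18,0,0,0],[-36,0.3,0,0],[-54,0.6,0,0],[-72,0.9,0,0],[-88,1,0,0]]]' 5; python3 go.py 524.5 180 31.5 5.2; python3 - <<'E'
from h import *
s,_=grab("scene","3")
cv2.imwrite("pics/v3.png",cv2.resize(s[90:260,180:350],None,fx=3.4,fy=3.4,interpolation=cv2.INTER_CUBIC))
E
```

```text
clock: 5.92
position: [528.9, 131.6, 186.5]
ee_rot: [0.739, -0.674, 0.001, 0.001]
contact_force: [0.7, -3.7, 3.1]
gripper_width: 17.1
t 5.92 grasp pt [528.96 131.3   31.49] tool y yaw -174.69 tilt [0. 0.] F [ 0.72 -3.65  3.1 ] w 17.1 j [ 0.54  0.51 -0.44  0.   -0.62 -0.45]
shift tool x,y,z [-48.9   -0.06  -0.12] spin 0.11 alt -179.89 len 48.904461961716095
```

View pics/v3.png

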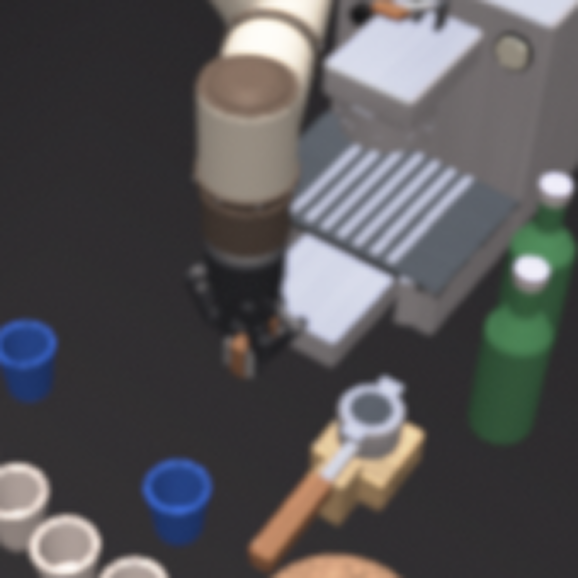

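The tray's rear is inside the bay mouth at about (390,275) in the crop, and forces are low. I'll continue, then creep in.

```bash
python3 -m jog '[[[-14,0,0,0],[-28,0,0,0],[-42,0,0,0],[-56,0,0,0],[-68,0,0,0]]]' 5; python3 go.py 521 220 31.5 5.2
```

```text
clock: 6.6
position: [522.6, 201.7, 186.5]
ee_rot: [0.74, -0.673, 0.001, 0.0]
contact_force: [0.4, -4.9, 5.0]
gripper_width: 17.5
t 6.6 grasp pt [522.75 201.44  31.49] tool y yaw -174.59 tilt [ 0. -0.] F [ 0.45 -4.88  4.96] w 17.5 j [ 0.66  0.53 -0.4   0.   -0.64 -0.57]
shift tool x,y,z [-18.64  -0.01  -0.04] spin 0.21 alt -179.79 len 18.637804864206238
```

```bash
python3 - <<'E'
from h import *
im,d=grab("top","4")
cv2.imwrite("pics/v4.png",cv2.resize(im[165:270,80:240],None,fx=4.5,fy=4.5,interpolation=cv2.INTER_CUBIC))
E
```

```text
(no output)
```

View pics/v4.png

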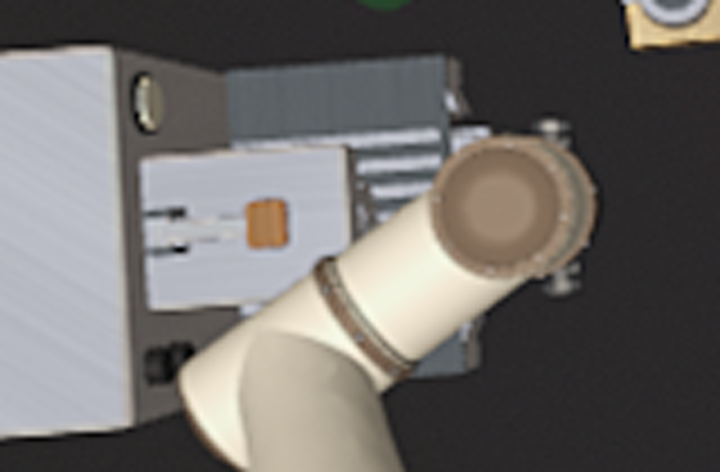

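```bash
python3 -m jog '[[[-4,0,0,0],[-8,0,0,0],[-12,0,0,0],[-16,0,0,0],[-16,0,0,0]]]' 5; python3 go.py 521 220 31.5 5.2
```

```text
clock: 7.28
position: [521.0, 219.0, 186.4]
ee_rot: [0.74, -0.673, 0.001, -0.001]
contact_force: [-0.5, -2.0, 4.0]
gripper_width: 17.2
t 7.28 grasp pt [521.26 219.01  31.37] tool y yaw -174.53 tilt [ 0. -0.] F [-0.46 -2.    4.03] w 17.2 j [ 0.68  0.53 -0.39  0.   -0.65 -0.59]
shift tool x,y,z [-1.01  0.17 -0.13] spin 0.27 alt -179.73 len 1.0300894425224052
```

```bash
python3 -m jog '[[[-1,0,0,0],[-2,0,0,0],[-3,0,0,0],[-4,0,0,0],[-4,0,0,0]]]' 5; python3 go.py 521 220 31.5 5.2
```

```text
clock: 7.9
position: [520.6, 222.7, 186.4]
ee_rot: [0.74, -0.673, 0.001, -0.0]
contact_force: [-0.4, -3.4, 5.0]
gripper_width: 17.2
t 7.9 grasp pt [520.84 222.62  31.43] tool y yaw -174.55 tilt [ 0. -0.] F [-0.43 -3.39  4.99] w 17.2 j [ 0.69  0.53 -0.39  0.   -0.65 -0.6 ]
shift tool x,y,z [ 2.63  0.09 -0.07] spin 0.25 alt -179.75 len 2.630486835185913
```

```bash
python3 -m jog '[[[-1,0,0,0],[-2,0,0,0],[-3,0,0,0],[-3,0,0,0],[-3,0,0,0]]]' 5; python3 go.py 521 220 31.5 5.2
```

```text
clock: 8.52
position: [520.4, 224.6, 186.5]
ee_rot: [0.74, -0.673, 0.001, 0.001]
contact_force: [1.4, -8.7, 6.5]
gripper_width: 17.4
t 8.53 grasp pt [520.43 224.31  31.46] tool y yaw -174.6 tilt [ 0. -0.] F [ 1.44 -8.66  6.54] w 17.4 j [ 0.69  0.54 -0.39  0.   -0.65 -0.6 ]
shift tool x,y,z [ 4.35 -0.17 -0.04] spin 0.2 alt -179.8 len 4.348508242099264
```

```bash
python3 - <<'E'
from h import *
im,d=grab("scene","5")
cv2.imwrite("pics/v5.png",cv2.resize(im[90:220,220:350],None,fx=4.5,fy=4.5,interpolation=cv2.INTER_CUBIC))
E
```

```text
(no output)
```

View pics/v5.png

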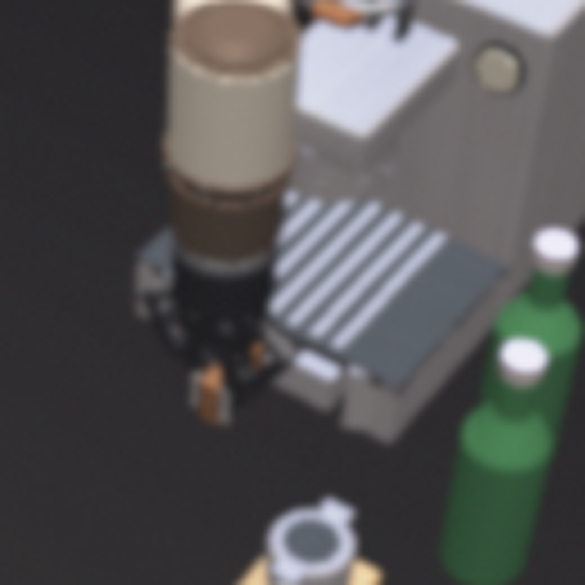

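```bash
python3 -m jog '[[[-2,0,0,0],[-4,0,0,0],[-4,0,0,0],[-4,0,0,0],[-4,0,0,0]]]' 5; python3 go.py 521 220 31.5 5.2
```

```text
clock: 9.2
position: [520.3, 225.5, 186.5]
ee_rot: [0.739, -0.674, 0.002, 0.003]
contact_force: [5.5, -17.0, 6.1]
gripper_width: 17.0
t 9.2 grasp pt [520.09 224.43  31.48] tool y yaw -174.69 tilt [0.01 0.  ] F [  5.53 -17.04   6.05] w 17.0 j [ 0.7   0.54 -0.39  0.01 -0.65 -0.61]
shift tool x,y,z [ 4.5  -0.5   0.01] spin 0.11 alt -179.89 len 4.524798565089363
```

```bash
python3 -m jog '[[[0,0,0,0],[0,0,0,0],[0,0,0,0],[0,0,-10,0],[0,0,-40,0]]]' 60;python3 -m jog '[[[0,0,-20,0],[30,0,-60,0],[80,0,-100,0],[130,0,-120,0],[180,0,-140,0]]]' 60; python3 - <<'E'
from h import *
im,d=grab("top","6"); s,_=grab("scene","6")
cv2.imwrite("pics/v6.png",cv2.resize(s[90:220,200:350],None,fx=4.5,fy=4.5,interpolation=cv2.INTER_CUBIC))
cv2.imwrite("pics/v6t.png",cv2.resize(im[165:270,100:260],None,fx=4.5,fy=4.5,interpolation=cv2.INTER_CUBIC))
E
python3 go.py
```

```text
clock: 9.82
position: [519.9, 225.8, 225.9]
ee_rot: [0.739, -0.673, 0.001, 0.005]
contact_force: [0.1, -0.4, -0.1]
gripper_width: 60.2
clock: 10.45
position: [537.0, 46.7, 369.4]
ee_rot: [0.74, -0.673, 0.002, 0.004]
contact_force: [1.0, 1.0, 0.8]
gripper_width: 59.8
t 10.55 grasp pt [537.7   43.59 215.9 ] tool y yaw -174.9 tilt [ 0.01 -0.  ] F [-0.29  0.06 -0.45] w 59.8 j [ 0.39  0.27 -0.26  0.01 -1.05 -0.3 ]
```

View pics/v6.png

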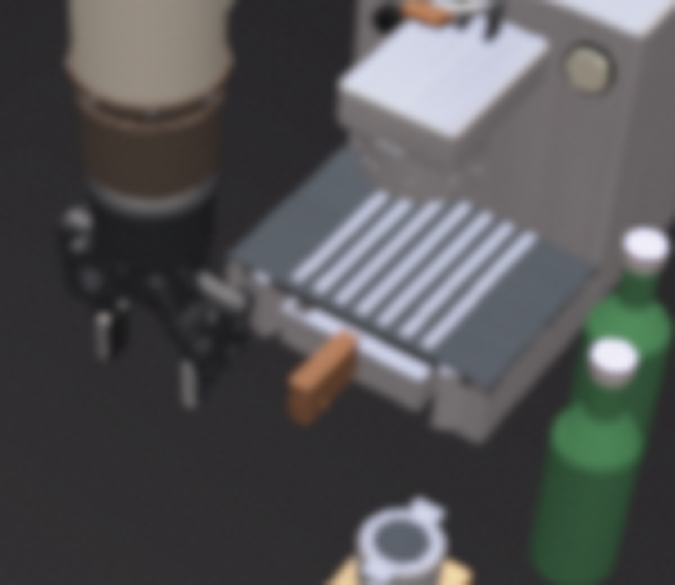

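View pics/v6t.png

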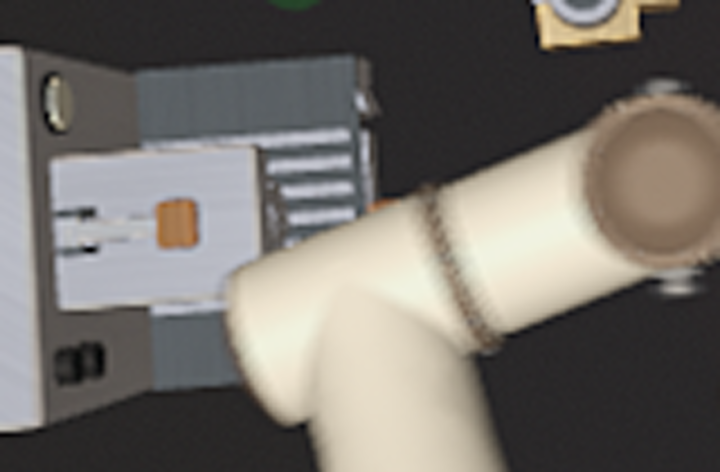

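```bash
python3 - <<'E'
from ov import *
np.set_printoptions(precision=1,suppress=True)
im=cv2.imread("pics/top0.png"); s=cv2.imread("pics/scene0.png")
for y0 in(95,96.5,98):
  for n,I in(("top",im),("scene",s)):
    hd=[((-180,11,76),(-82,11,76)),((-180,-11,76),(-82,-11,76)),((-180,-10,76),(-180,10,76))]
    h=fit(n,I,hd,(690.4,118,np.radians(y0)),w=3); print("grip115",tw(h,[(-115,0,64)])[0])
# neck+ lug line: head ring centroid by color
d=np.load("pics/top0.npy"); C=cloud("top",d); m=(abs(C[...,2]-83)<10); 
vv,uu=np.nonzero(m[150:172,215:247]); p=np.array([ray_z("top",a+215,b+150,86)[:2] for a,b in zip(uu,vv)]); print(len(p),p.mean(0),p.min(0),p.max(0))
E
python3 go.py 703 -1.3 130 6
```

```text
top p [689.1 117.8] yaw deg 96.56 seg med offs px [-0.   0.4 -0.2] rms 0.28
grip115 [702.2   3.6  64. ]
scene p [691.1 117.5] yaw deg 97.93 seg med offs px [-0.2  0.3 -0. ] rms 0.25
grip115 [707.    3.7  64. ]
top p [689.2 117.8] yaw deg 96.5 seg med offs px [-0.   0.4 -0.2] rms 0.28
grip115 [702.2   3.6  64. ]
scene p [691.2 117.5] yaw deg 97.89 seg med offs px [-0.2  0.3 -0. ] rms 0.25
grip115 [707.    3.6  64. ]
top p [689.2 117.8] yaw deg 96.51 seg med offs px [-0.   0.4 -0.2] rms 0.28
grip115 [702.2   3.6  64. ]
scene p [691.  117.6] yaw deg 98.01 seg med offs px [-0.2  0.3 -0. ] rms 0.25
grip115 [707.    3.7  64. ]
277 [687.  117.9] [659.  66.] [716.8 157. ]
t 10.55 grasp pt [537.7   43.59 215.9 ] tool y yaw -174.9 tilt [ 0.01 -0.  ] F [-0.29  0.06 -0.45] w 59.8 j [ 0.39  0.27 -0.26  0.01 -1.05 -0.3 ]
shift tool x,y,z [  58.79 -160.58   86.46] spin -0.9 alt 179.1 len 191.61849419170395
```

```bash
python3 -m jog '[[[12,-35,0,-0.5],[24,-70,0,-1],[36,-110,20,-1.9],[50,-145,50,-1.9],[59,-161.5,86,-1.9]]]' 60; python3 - <<'E'
from h import *
im,d=grab("top","7"); s,_=grab("scene","7")
cv2.imwrite("pics/v7.png",cv2.resize(s[180:300,210:330],None,fx=4.5,fy=4.5,interpolation=cv2.INTER_CUBIC))
cv2.imwrite("pics/v7t.png",cv2.resize(im[110:270,100:300],None,fx=3.8,fy=3.8,interpolation=cv2.INTER_CUBIC))
E
python3 go.py 704 -1.3 64 7
```

```text
clock: 11.18
position: [705.4, 0.1, 284.8]
ee_rot: [0.749, -0.662, 0.004, 0.001]
contact_force: [-0.8, 0.1, -0.6]
gripper_width: 59.9
t 11.28 grasp pt [702.25  -1.71 124.38] tool y yaw -173.09 tilt [0.01 0.01] F [-0.15 -0.53 -0.1 ] w 60.0 j [ 0.23  0.61  0.07  0.01 -1.03 -0.11]
shift tool x,y,z [-0.6  -2.35 60.35] spin -0.09 alt 179.91 len 60.40232177842629
```

View pics/v7.png

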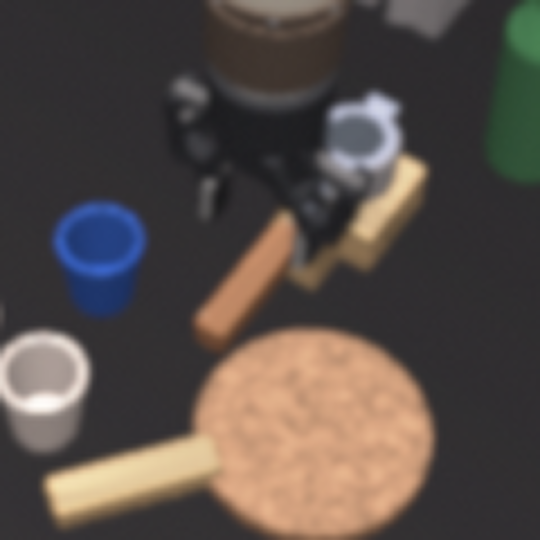

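View pics/v7t.png

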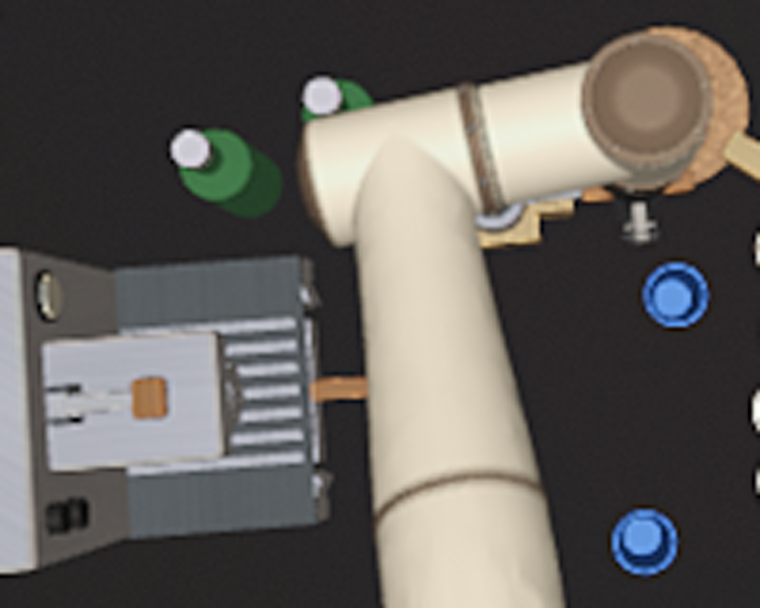

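```bash
python3 -m jog '[[[-0.6,-2.3,15,0],[-0.6,-2.3,30,0],[-0.6,-2.3,45,0],[-0.6,-2.3,60,0],[-0.6,-2.3,60,0]]]' 60;  python3 go.py 704 -1.3 64 7; python3 - <<'E'
from ov import *
im=cv2.imread("pics/top7.png"); y=np.radians(95.2); b=(508.1,361.2,y)
overlay(im,"top",[(tw(b,[(-82.5,-65,35),(-82.5,65,35),(-60,65,35),(-60,-65,35)]),(0,255,0)),(tw(b,[(-152.5,-9,48),(-152.5,9,48),(-82.5,9,48),(-82.5,-9,48)]),(0,0,255)),(tw(b,[(-82.5,-120,64),(-82.5,120,64),(-60,120,64),(-60,-120,64)]),(255,255,0))],(150,210,170,260),6.5,"pics/ovG.png")
E
```

```text
clock: 11.9
position: [704.7, -0.1, 217.7]
ee_rot: [0.748, -0.663, -0.002, 0.007]
contact_force: [-1.6, 0.8, -0.5]
gripper_width: 59.9
t 11.9 grasp pt [702.9   -1.38  62.71] tool y yaw -173.1 tilt [0.01 0.01] F [-1.55  0.81 -0.49] w 59.9 j [ 0.23  0.68  0.02  0.01 -0.92 -0.11]
shift tool x,y,z [ 0.06 -1.09 -1.31] spin -0.1 alt 179.9 len 1.7003190441442848
```

View pics/ovG.png

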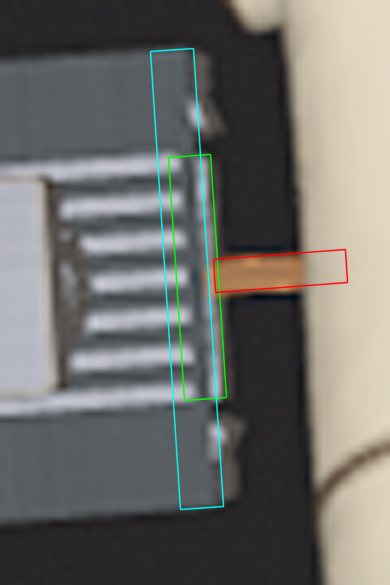

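```bash
python3 -m jog '[[[0,-1,-1,0],[0,-1,-1,0],[0,-1,-1,0],[0,-1,-1,0],[0,-1,-1,0]]]' 5;  python3 go.py 704 -1.3 130 6
```

```text
clock: 12.52
position: [706.0, 0.0, 219.4]
ee_rot: [0.748, -0.663, -0.001, 0.006]
contact_force: [0.7, 0.4, 1.9]
gripper_width: 21.2
t 12.53 grasp pt [704.48  -1.21  64.44] tool y yaw -173.09 tilt [0.01 0.01] F [0.67 0.41 1.92] w 21.2 j [ 0.23  0.68  0.02  0.01 -0.92 -0.11]
shift tool x,y,z [  0.48   1.18 -65.55] spin 0.91 alt -179.09 len 65.56019208632402
```

```bash
sed -i 's/"tilt",R\[2,:2\]/"tilt mrad",1000*R[:2,2]/' go.py; python3 -m jog '[[[0,0,-10,0],[0,0,-25,0],[0,0,-45,0],[0,0,-70,0],[0,0,-70,0]]]' 5;  python3 go.py; python3 - <<'E'
from h import *
im,d=grab("top","8"); s,_=grab("scene","8")
cv2.imwrite("pics/v8.png",cv2.resize(s[160:290,220:350],None,fx=4.5,fy=4.5,interpolation=cv2.INTER_CUBIC))
E
for i in 1 2 3; do python3 go.py|cut -c1-120; done
```

```text
clock: 13.15
position: [707.2, 0.6, 292.6]
ee_rot: [0.749, -0.663, 0.001, 0.004]
contact_force: [1.0, -0.1, -2.9]
gripper_width: 21.0
t 13.15 grasp pt [706.57  -0.5  137.63] tool y yaw -173.08 tilt mrad [-3.98 -7.41] F [ 0.97 -0.07 -2.91] w 21.0 j [ 0.23  0.61  0.09  0.01 -1.06 -0.11]
t 13.25 grasp pt [704.57  -0.59 134.08] tool y yaw -173.11 tilt mrad [-10.56  -7.67] F [-0.07  0.6  -3.86] w 20.8 j [ 0.
t 13.25 grasp pt [704.57  -0.59 134.08] tool y yaw -173.11 tilt mrad [-10.56  -7.67] F [-0.07  0.6  -3.86] w 20.8 j [ 0.
t 13.25 grasp pt [704.57  -0.59 134.08] tool y yaw -173.11 tilt mrad [-10.56  -7.67] F [-0.07  0.6  -3.86] w 20.8 j [ 0.
```

View pics/v8.png

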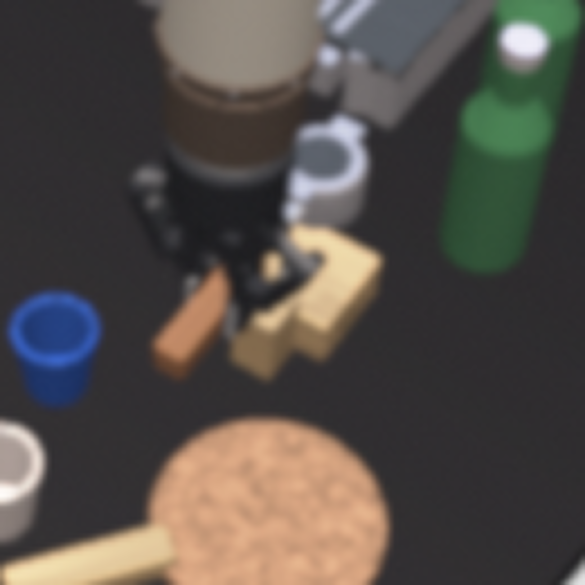

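```bash
python3 go.py 428 93 130 125.2
```

```text
t 13.25 grasp pt [704.57  -0.59 134.08] tool y yaw -173.11 tilt mrad [-10.56  -7.67] F [-0.07  0.6  -3.86] w 20.8 j [ 0.23  0.61  0.09  0.01 -1.06 -0.11]
shift tool x,y,z [-126.14  263.28    6.29] spin 61.69 alt -118.31 len 292.00229531246487
```

```bash
python3 -m jog '[[[-8,16,0,4],[-22,46,0,11],[-38,80,0,18],[-52,110,0,25],[-63,132,0,31]]]' 5; python3 go.py 428 93 130 125.2
```

```text
clock: 13.88
position: [565.6, 47.4, 288.7]
ee_rot: [-0.542, 0.84, 0.0, -0.008]
contact_force: [0.6, -0.7, -2.2]
gripper_width: 21.2
t 13.88 grasp pt [563.34  46.05 133.76] tool y yaw 155.68 tilt mrad [-14.51  -8.59] F [ 0.57 -0.74 -2.19] w 21.2 j [ 0.37  0.4  -0.29  0.   -0.9  -0.8 ]
shift tool x,y,z [ 12.88 142.63   5.32] spin 30.48 alt -149.52 len 143.30626047926194
```

```bash
python3 -m jog '[[[1,20,0,4],[4,50,1,11],[7,85,2,18],[10,120,4,25],[12.9,142.6,5,30.5]]]' 5; python3 -m jog '[[[0,0,0,0],[0,0,0,0],[0,0,0,0],[0,0,0,0],[0,0,0,0]]]' 5; python3 go.py 428 93 130 125.2;  python3 - <<'E'
from h import *
im,d=grab("top","9"); s,_=grab("scene","9")
cv2.imwrite("pics/v9.png",cv2.resize(s[60:230,190:350],None,fx=3.5,fy=3.5,interpolation=cv2.INTER_CUBIC))
cv2.imwrite("pics/v9t.png",cv2.resize(im[140:290,80:280],None,fx=3.8,fy=3.8,interpolation=cv2.INTER_CUBIC))
E
```

```text
clock: 14.5
position: [428.1, 94.1, 284.1]
ee_rot: [-0.301, 0.954, -0.002, -0.01]
contact_force: [0.2, -0.0, -3.0]
gripper_width: 20.8
clock: 15.12
position: [428.4, 93.9, 284.0]
ee_rot: [-0.3, 0.954, -0.002, -0.01]
contact_force: [0.2, -0.0, -1.8]
gripper_width: 21.3
t 15.12 grasp pt [425.52  92.32 129.02] tool y yaw 124.97 tilt mrad [-18.49 -10.37] F [ 0.19 -0.02 -1.8 ] w 21.3 j [ 0.59  0.21 -0.59 -0.   -0.79 -1.55]
shift tool x,y,z [-2.4  -0.86 -1.04] spin -0.23 alt 179.77 len 2.74937774254942
```

View pics/v9.png

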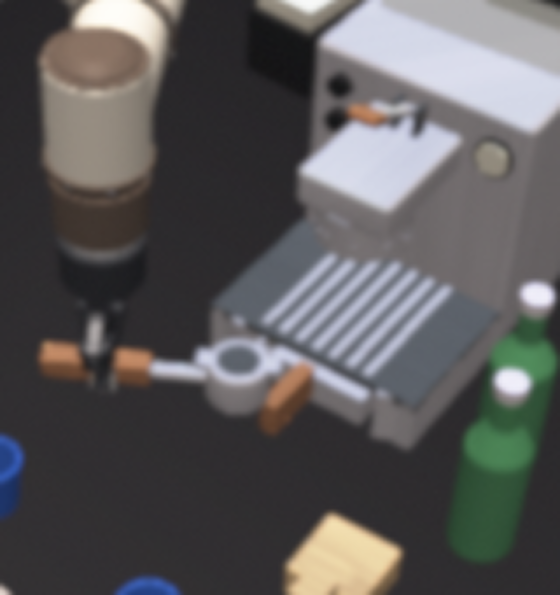

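View pics/v9t.png

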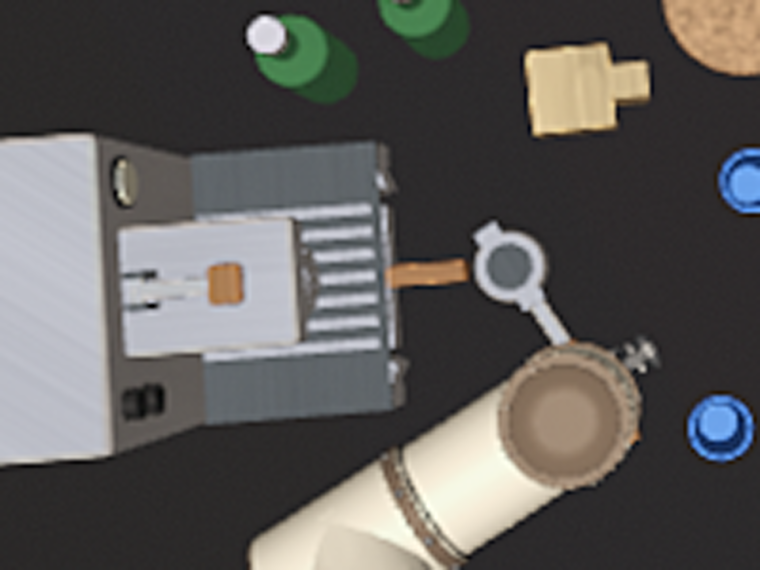

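```bash
cat > hold.py <<'E'
from ov import *
from meas3 import circ
E
sed -n '/^def circ/,/^    return/p' meas3.py > circ_body.txt; (echo "from ov import *"; cat circ_body.txt) > circ.py
cat > hold.py <<'E'
import sys
from circ import *
np.set_printoptions(precision=1,suppress=True)
def holder(tag,c0,ztop,polys=None):
    out={}
    for n in("top","scene"):
        im=cv2.imread(f"pics/{n}{tag}.png"); c,dr,rms=circ(n,im,c0,ztop,30,w=2.5); print(n,"holder c",c,"dr",dr,"rms",rms); out[n]=c
    return out
if __name__=="__main__":
    im=cv2.imread("pics/top9.png")
    # initial guess from pixel
    c0=ray_z("top",80+509/3.8-.5,140+265/3.8-.5,151)[:2]; print("init",c0)
    o=holder("9",c0,151)
    b=(508.1,361.2,np.radians(95.2))
    fin=[((-150,9,48),(-90,9,48)),((-150,-9,48),(-90,-9,48)),((-152.5,-8,48),(-152.5,8,48))]
    print("tray via fin"); fit("top",im,fin,b,w=3)
    fit("scene",cv2.imread("pics/scene9.png"),fin,b,w=3)
    e=circ("top",im,o["top"],151,30)
    cc=o["top"]
    ring=[(30*np.cos(a),30*np.sin(a),151) for a in np.linspace(0,6.28,40)]
    pol=[(tw((*cc,0),ring),(0,0,255)),(tw((*cc,np.radians(35.2)),[(38,10,151),(38,-10,151),(-38,-10,151),(-38,10,151)]),(0,255,0))]
    overlay(im,"top",pol,(190,250,185,245),8,"pics/ovH.png")
    cc=o["scene"]; pol=[(tw((*cc,0),ring),(0,0,255)),(tw((*cc,np.radians(35.2)),[(38,10,151),(38,-10,151),(-38,-10,151),(-38,10,151)]),(0,255,0))]
    overlay(cv2.imread("pics/scene9.png"),"scene",pol,(210,290,140,190),8,"pics/ovI.png")
E
python3 hold.py
```

```text
init [526.3 162.3]
top holder c [524.8 161.5] dr -0.5821592242340279 rms 3.210464344925424
scene holder c [530.8 160.7] dr 0.385965115409426 rms 3.0195327803058993
tray via fin
top p [506.1 354. ] yaw deg 95.85 seg med offs px [-0.2  0.3  0.1] rms 0.22
scene p [508.  364.2] yaw deg 96.81 seg med offs px [-0.2  0.  -0.3] rms 0.19
```

View pics/ovH.png

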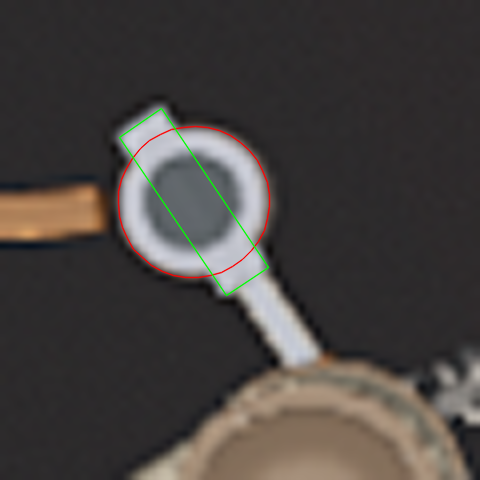

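View pics/ovI.png

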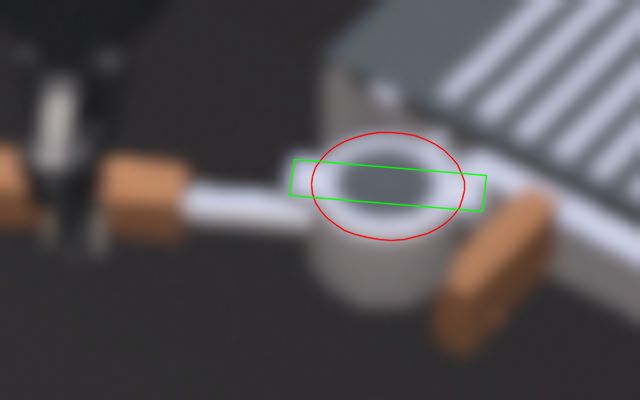

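```bash
cat > mach.py <<'E'
from circ import *
import sys
tag=sys.argv[1]
# machine model, origin group axis
H=[((-46,-46,245),(-46,46,245)),((-42,50,245),(70,50,245)),((-42,-50,245),(70,-50,245))]
Bd=[((85,h,285),(150,h,285)) for h in(120,-120)]+[((85,-116,285),(85,-54,285)),((85,54,285),(85,116,285))]
Bs=[((-82.5,-118,64),(-82.5,-78,64)),((-82.5,78,64),(-82.5,118,64))]
sides=[((-78,120,64),(20,120,64)),((-78,-120,64),(20,-120,64))]
for n in("top","scene"):
    im=cv2.imread(f"pics/{n}{tag}.png"); G=gaussian_filter(im.astype(float).max(-1),.6)
    for nm,S in(("head",H),("body",Bd),("sides",sides),("head+body",H+Bd),("all",H+Bd+sides)):
        print(nm,end=" ")
        try: fit(n,im,S,(508.1,361.2,np.radians(95.2)) if n=="top" else (510.5,361.5,np.radians(95.2)),w=2.5)
        except Exception as e: print("fail",e)
E
python3 mach.py 9; python3 mach.py 0
```

```text
head top p [507.67 361.78] yaw deg 95.19 seg med offs px [-0.   -0.87  1.97] rms 1.21
body top p [508.25 361.27] yaw deg 95.22 seg med offs px [ 0.28 -0.29 -0.   -0.  ] rms 0.23
sides fail too many indices for array: array is 1-dimensional, but 2 were indexed
head+body top p [508.19 361.42] yaw deg 95.24 seg med offs px [ 0.16 -2.08  1.36  0.3  -0.28 -0.1  -0.04] rms 0.87
all top p [508.17 361.41] yaw deg 95.22 seg med offs px [ 0.16 -2.06  1.37  0.3  -0.21 -0.1  -0.11 -0.06  0.04] rms 0.76
head scene p [513.57 359.56] yaw deg 95.38 seg med offs px [-0.   -0.02 -0.01] rms 0.14
body scene p [514.24 357.45] yaw deg 94.95 seg med offs px [ 0.35 -0.27  0.01  0.02] rms 0.25
sides fail too many indices for array: array is 1-dimensional, but 2 were indexed
head+body scene p [513.73 358.06] yaw deg 94.83 seg med offs px [ 0.28  0.09 -0.02  0.39 -0.26 -0.18 -0.2 ] rms 0.26
all scene p [513.48 358.1 ] yaw deg 94.73 seg med offs px [ 0.27  0.15 -0.    0.39 -0.25 -0.06 -0.22 -0.18   nan] rms 0.26
head top p [507.67 361.78] yaw deg 95.19 seg med offs px [-0.   -0.87  1.96] rms 1.21
body top p [50
[... 196 characters left out ...]
deg 95.23 seg med offs px [ 0.16 -2.08  1.37  0.3  -0.28 -0.1  -0.04] rms 0.87
all top p [508.2 361.4] yaw deg 95.23 seg med offs px [ 0.16 -2.08  1.37  0.3  -0.28 -0.1  -0.1  -0.08  0.1 ] rms 0.76
head scene p [513.66 359.45] yaw deg 95.51 seg med offs px [ 0.   -0.02 -0.01] rms 0.15
body scene p [514.21 357.41] yaw deg 94.92 seg med offs px [ 0.36 -0.27 -0.01  0.01] rms 0.25
sides scene p [512.48 355.17] yaw deg 96.17 seg med offs px [0.01  nan] rms 0.08
head+body scene p [513.69 358.02] yaw deg 94.82 seg med offs px [ 0.29  0.09 -0.03  0.39 -0.25 -0.18 -0.21] rms 0.26
all scene p [513.48 358.  ] yaw deg 94.73 seg med offs px [ 0.27  0.15 -0.01  0.4  -0.24 -0.11 -0.22 -0.18   nan] rms 0.26
```

```bash
cat > circ2.py <<'E'
from ov import *
def circx(n,im,c,z,r,yaw,w=2.5,excl=28,sign=-1):
    G=gaussian_filter(im.astype(float).max(-1),.6); c=np.array(c,float); dr=0
    A=[a for a in np.radians(np.arange(0,360,5)) if min(abs((np.degrees(a)-yaw+180)%360-180),abs((np.degrees(a)-yaw)%360-180))>excl]
    for k in range(6):
        J=[];o=[]
        for a in A:
            X=np.array([c[0]+(r+dr)*np.cos(a),c[1]+(r+dr)*np.sin(a),z]); Y=X+[np.cos(a),np.sin(a),0]
            q=proj(n,X); dq=proj(n,Y)-q; s=np.linalg.norm(dq); nr=dq/s; ss=np.arange(-w,w+.01,.2)
            pts=q+ss[:,None]*nr; val=map_coordinates(G,[pts[:,1],pts[:,0]],order=1); g=sign*np.gradient(val); g[g<0]=0
            if g.max()<3: continue
            i=np.argmax(g); lo=max(0,i-5); J.append([np.cos(a),np.sin(a),1]); o.append((g[lo:i+6]*ss[lo:i+6]).sum()/g[lo:i+6].sum()/s)
        J=np.array(J); o=np.array(o); x=least_squares(lambda x:J@x-o,[0,0,0],loss='soft_l1',f_scale=.7).x; c=c+x[:2]; dr+=x[2]
    return c,dr,np.sqrt(np.mean((J@x-o)**2)),len(o)
E
python3 - <<'E'
from circ2 import *
im=cv2.imread("pics/top9.png");s=cv2.imread("pics/scene9.png")
for z in(149,151,153):
    print(z,"top outer",circx("top",im,(525,162),z,30,35),"\n inner",circx("top",im,(525,162),z,21,35,sign=1,excl=0))
    print("  scene outer",circx("scene",s,(530,161),z,30,35,excl=35),"\n inner",circx("scene",s,(530,161),z,21,35,sign=1,excl=0))
E
```

```text
149 top outer (array([524.93320853, 161.78020272]), np.float64(-0.7801903625144092), np.float64(0.3650546994021815), 50) 
 inner (array([524.94782376, 162.18688858]), np.float64(-1.9397514577137116), np.float64(0.32208953674330315), 70)
  scene outer (array([529.8407629 , 162.76481052]), np.float64(0.3727641239787098), np.float64(1.610001376764823), 43) 
 inner (array([528.82154535, 162.13970631]), np.float64(-3.663718000402129), np.float64(0.7481564737930743), 70)
151 top outer (array([524.92853395, 161.58085184]), np.float64(-0.8419335529260268), np.float64(0.3624999840594409), 50) 
 inner (array([524.95080392, 161.98775382]), np.float64(-1.9730446748846981), np.float64(0.3215805165945656), 70)
  scene outer (array([531.103864, 161.258876]), np.float64(0.2691380525923261), np.float64(1.6370902675677523), 43) 
 inner (array([530.03462304, 160.58319576]), np.float64(-3.695899752266379), np.float64(0.7474957612676028), 70)
153 top outer (array([524.84451755, 161.367601  ]), np.float64(-0.855732543814451), np.float64(0.36628200929302057), 50) 
 inner (array([524.95159993, 161.78718199]), np.float64(-2.004867167955282), np.float64(0.32097897350411325), 70)
  scene outer (array([532.42708138, 159.76132544]), np.float64(0.22036576402735308), np.float64(1.5653753739339238), 43) 
 inner (array([531.32339571, 158.98718737]), np.float64(-3.7109747189750086), np.float64(0.7271977092676931), 70)
```

```bash
python3 go.py 408.8 291.7 130 125.2
```

```text
t 15.22 grasp pt [425.41  92.37 129.04] tool y yaw 124.98 tilt mrad [-18.45 -10.34] F [ 0.29 -0.88 -3.25] w 21.2 j [ 0.59  0.21 -0.59 -0.   -0.79 -1.55]
shift tool x,y,z [-100.64  172.84   -2.71] spin -0.22 alt 179.78 len 200.0217782414983
```

```bash
python3 -m jog '[[[-15,26,0,-0.2],[-38,65,-1,-0.2],[-63,108,-1.5,-0.2],[-84,144,-2,-0.2],[-100.6,172.8,-2.5,-0.2]]]' 5; python3 -m jog '[[[0,0,0,0],[0,0,0,0],[0,0,0,0],[0,0,0,0],[0,0,0,0]]]' 5; python3 go.py 408.8 291.7 130 125.2;  python3 - <<'E'
from h import *
im,d=grab("top","10"); s,_=grab("scene","10")
cv2.imwrite("pics/v10.png",cv2.resize(s[60:190,220:350],None,fx=4.5,fy=4.5,interpolation=cv2.INTER_CUBIC))
cv2.imwrite("pics/v10t.png",cv2.resize(im[160:290,80:240],None,fx=4.5,fy=4.5,interpolation=cv2.INTER_CUBIC))
E
```

```text
clock: 15.85
position: [411.4, 295.0, 284.8]
ee_rot: [-0.303, 0.953, -0.002, -0.01]
contact_force: [0.9, 0.4, -3.0]
gripper_width: 21.1
clock: 16.48
position: [411.5, 294.5, 284.9]
ee_rot: [-0.302, 0.953, -0.002, -0.01]
contact_force: [0.4, 0.4, -2.6]
gripper_width: 21.0
t 16.48 grasp pt [408.71 292.97 129.92] tool y yaw 125.19 tilt mrad [-18.13  -9.91] F [ 0.44  0.38 -2.61] w 21.0 j [ 0.94  0.32 -0.43 -0.01 -0.84 -1.89]
shift tool x,y,z [ 0.66 -1.09 -0.07] spin -0.01 alt 179.99 len 1.272978670106846
```

View pics/v10.png

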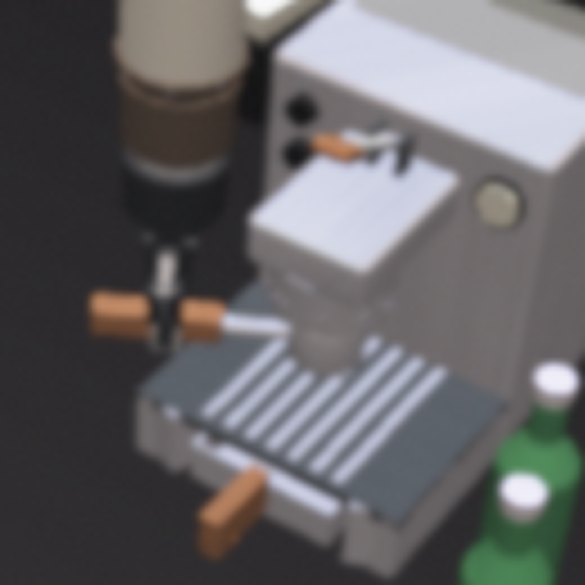

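View pics/v10t.png

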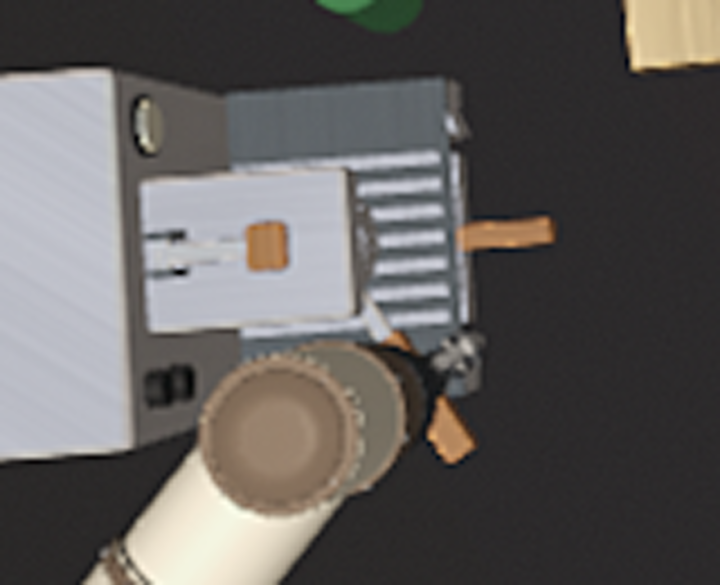

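```bash
python3 -m jog '[[[0.3,-0.5,-2,0],[0.7,-1.1,-5,0],[0.7,-1.1,-8,0],[0.7,-1.1,-10,0],[0.7,-1.1,-10,0]]]' 5;  python3 go.py 408.8 291.7 158.4 125.2; python3 -m jog '[[[0,0,-2,0],[0,0,-3,0],[0,0,-5,0],[0,0,-7,0],[0,0,-7,0]]]' 5;  python3 go.py 408.8 291.7 158.4 125.2
```

```text
clock: 17.2
position: [411.8, 293.6, 295.1]
ee_rot: [-0.302, 0.953, -0.002, -0.01]
contact_force: [0.1, 0.2, -2.2]
gripper_width: 21.1
t 17.2 grasp pt [408.99 292.09 140.12] tool y yaw 125.21 tilt mrad [-17.85  -9.54] F [ 0.12  0.19 -2.24] w 21.1 j [ 0.94  0.3  -0.42 -0.01 -0.87 -1.89]
shift tool x,y,z [  0.75  -0.17 -18.27] spin 0.01 alt -179.99 len 18.282309259892383
clock: 17.82
position: [411.9, 293.7, 302.3]
ee_rot: [-0.303, 0.953, -0.002, -0.01]
contact_force: [0.6, -0.1, -2.7]
gripper_width: 21.3
t 17.82 grasp pt [409.19 292.3  147.34] tool y yaw 125.22 tilt mrad [-17.5   -9.09] F [ 0.58 -0.08 -2.7 ] w 21.3 j [ 0.94  0.29 -0.41 -0.01 -0.88 -1.89]
shift tool x,y,z [  0.88  -0.23 -11.04] spin 0.02 alt -179.98 len 11.078120239585228
```

```bash
python3 -m jog '[[[0.2,-0.1,-2,0],[0.4,-0.2,-4,0],[0.5,-0.2,-6,0],[0.6,-0.2,-8,0],[0.6,-0.2,-8,0]]]' 5;  python3 go.py 408.8 291.7 158.4 125.2
```

```text
clock: 18.45
position: [411.7, 293.3, 310.5]
ee_rot: [-0.303, 0.953, -0.002, -0.01]
contact_force: [-0.1, -0.2, -2.1]
gripper_width: 21.0
t 18.45 grasp pt [409.05 291.94 155.58] tool y yaw 125.22 tilt mrad [-17.18  -8.82] F [-0.07 -0.18 -2.12] w 21.0 j [ 0.94  0.28 -0.4  -0.01 -0.9  -1.89]
shift tool x,y,z [ 0.4  -0.05 -2.82] spin 0.02 alt -179.98 len 2.8463924983645077
```

```bash
python3 -m jog '[[[0.2,0,-0.7,0],[0.3,0,-1.4,0],[0.3,0,-2.1,0],[0.3,0,-2.6,0],[0.3,0,-2.6,0]]]' 5;  python3 go.py 408.8 291.7 158.4 125.2;  python3 - <<'E'
from h import *
s,_=grab("scene","11")
cv2.imwrite("pics/v11.png",cv2.resize(s[80:170,240:330],None,fx=6,fy=6,interpolation=cv2.INTER_CUBIC))
E
```

```text
clock: 19.08
position: [411.5, 293.2, 313.2]
ee_rot: [-0.303, 0.953, -0.002, -0.009]
contact_force: [-0.3, -0.2, -2.8]
gripper_width: 21.0
t 19.07 grasp pt [408.88 291.82 158.22] tool y yaw 125.22 tilt mrad [-17.1   -8.68] F [-0.26 -0.18 -2.83] w 21.0 j [ 0.94  0.28 -0.4  -0.01 -0.91 -1.89]
shift tool x,y,z [ 0.14 -0.05 -0.18] spin 0.02 alt -179.98 len 0.23000778260027482
```

View pics/v11.png

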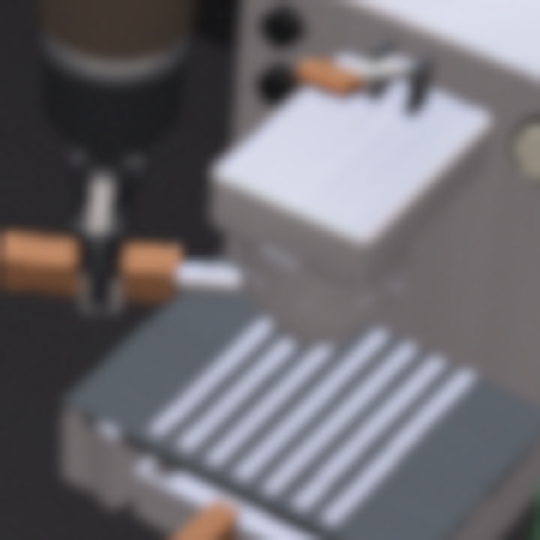

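The holder's head is inside the ring with no contact force, so I'll begin the twist.

```bash
python3 -m jog '[[[-0.2,-6.3,0,-3],[-0.7,-12.6,0,-6],[-1.5,-18.9,0,-9],[-2.6,-25.1,0,-12],[-2.6,-25.1,0,-12]]]' 5;  python3 go.py 408.8 291.7 158.2 137.2
```

```text
clock: 19.75
position: [428.3, 273.9, 313.0]
ee_rot: [-0.4, 0.916, -0.001, -0.01]
contact_force: [-0.3, -0.4, -3.0]
gripper_width: 21.0
t 19.75 grasp pt [425.58 272.56 158.01] tool y yaw 137.15 tilt mrad [-17.26  -8.89] F [-0.35 -0.42 -2.99] w 21.0 j [ 0.89  0.28 -0.4  -0.01 -0.91 -1.63]
shift tool x,y,z [-2.62 25.31 -0.08] spin -0.05 alt 179.95 len 25.449530431193942
```

```bash
python3 -m jog '[[[-0.3,-8.4,0,-4],[-1.2,-16.8,0,-8],[-2.6,-25.1,0,-12],[-4.7,-33.2,0,-16],[-4.7,-33.2,0,-16]]]' 5;  python3 go.py 408.8 291.7 158.2 137.2|head -1;python3 -m jog '[[[-0.3,-8.4,0,-4],[-1.2,-16.8,0,-8],[-2.6,-25.1,0,-12],[-4.7,-33.2,0,-16],[-4.7,-33.2,0,-16]]]' 5;  python3 go.py 518.3 241.3 158.2 185.2
```

```text
clock: 20.38
position: [456.0, 254.8, 312.6]
ee_rot: [-0.523, 0.852, 0.001, -0.01]
contact_force: [-0.0, 0.2, -2.1]
gripper_width: 21.1
t 20.38 grasp pt [453.28 253.4  157.6 ] tool y yaw 153.03 tilt mrad [-17.26  -9.02] F [-0.04  0.16 -2.15] w 21.1 j [ 0.82  0.31 -0.36 -0.01 -0.92 -1.28]
clock: 21.0
position: [487.7, 244.1, 312.0]
ee_rot: [-0.635, 0.772, 0.002, -0.01]
contact_force: [-1.1, 0.2, -2.7]
gripper_width: 21.0
t 21.0 grasp pt [485.02 242.72 157.05] tool y yaw 168.89 tilt mrad [-17.24  -9.03] F [-1.07  0.24 -2.72] w 21.0 j [ 0.76  0.34 -0.31 -0.01 -0.94 -0.95]
shift tool x,y,z [ -5.   -32.91  -1.71] spin -16.31 alt 163.69 len 33.33261986109095
```

```bash
python3 -m jog '[[[-0.3,-8.4,-0.4,-4],[-1.2,-16.8,-0.8,-8],[-2.6,-25.1,-1,-12],[-4.8,-33.2,-1,-16.3],[-4.8,-33.2,-1,-16.3]]]' 5;  python3 go.py 518.3 241.3 158.2 185.2; python3 - <<'E'
from h import *
im,d=grab("top","12");s,_=grab("scene","12")
cv2.imwrite("pics/v12.png",cv2.resize(s[80:170,240:330],None,fx=6,fy=6,interpolation=cv2.INTER_CUBIC))
E
```

```text
clock: 21.62
position: [521.1, 242.7, 312.3]
ee_rot: [0.738, -0.675, -0.003, 0.009]
contact_force: [-0.6, 0.4, -3.4]
gripper_width: 20.9
t 21.62 grasp pt [518.45 241.33 157.37] tool y yaw -174.95 tilt mrad [-17.24  -9.01] F [-0.55  0.41 -3.41] w 20.9 j [ 0.72  0.39 -0.24 -0.01 -0.97 -0.63]
shift tool x,y,z [ 0.02  0.17 -0.82] spin -0.15 alt 179.85 len 0.8411073963741024
```

View pics/v12.png

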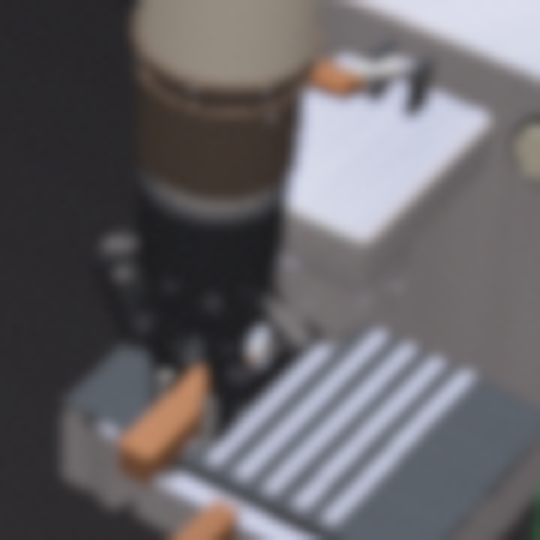

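```bash
python3 -m jog '[[[0,0,0.5,0],[0,0,1,0],[0,0,1.5,0],[0,0,2,0],[0,0,2,0]]]' 5;  python3 go.py 518.3 241.3 158.2 185.2
```

```text
clock: 22.35
position: [520.8, 242.7, 310.9]
ee_rot: [0.738, -0.675, -0.003, 0.009]
contact_force: [-0.8, -0.1, 0.5]
gripper_width: 21.2
t 22.35 grasp pt [518.27 241.4  155.9 ] tool y yaw -174.93 tilt mrad [-16.54  -8.31] F [-0.83 -0.11  0.54] w 21.2 j [ 0.72  0.39 -0.24 -0.01 -0.96 -0.63]
shift tool x,y,z [ 0.11  0.02 -2.3 ] spin -0.13 alt 179.87 len 2.3047567843633483
```

```bash
python3 -m jog '[[[0,0,0,0],[0,0,0,0],[0,0,0,0],[0,0,-1,0],[0,0,-5,0]]]' 50;  python3 -m jog '[[[0,0,-12,0],[5,0,-30,0],[20,0,-50,0],[60,0,-70,0],[110,0,-80,0]]]' 50; python3 - <<'E'
from h import *
im,d=grab("top","13");s,_=grab("scene","13")
cv2.imwrite("pics/v13.png",cv2.resize(s[60:180,210:340],None,fx=4.8,fy=4.8,interpolation=cv2.INTER_CUBIC))
cv2.imwrite("pics/v13t.png",cv2.resize(im[150:280,90:260],None,fx=4.2,fy=4.2,interpolation=cv2.INTER_CUBIC))
E
python3 go.py
```

```text
clock: 22.98
position: [520.9, 242.7, 315.8]
ee_rot: [0.738, -0.675, -0.003, 0.009]
contact_force: [0.7, 0.1, 1.0]
gripper_width: 50.0
clock: 23.6
position: [532.2, 133.4, 398.9]
ee_rot: [0.738, -0.674, -0.003, 0.007]
contact_force: [1.4, 0.4, -0.0]
gripper_width: 50.1
t 23.7 grasp pt [529.96 129.42 244.36] tool y yaw -175.15 tilt mrad [-13.57  -7.56] F [ 0.12  0.18 -0.68] w 49.8 j [ 0.54  0.26 -0.19 -0.   -1.14 -0.45]
```

View pics/v13.png

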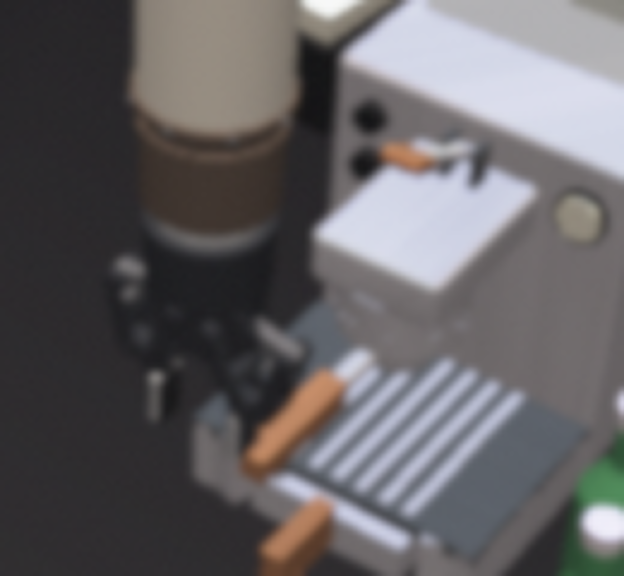

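View pics/v13t.png

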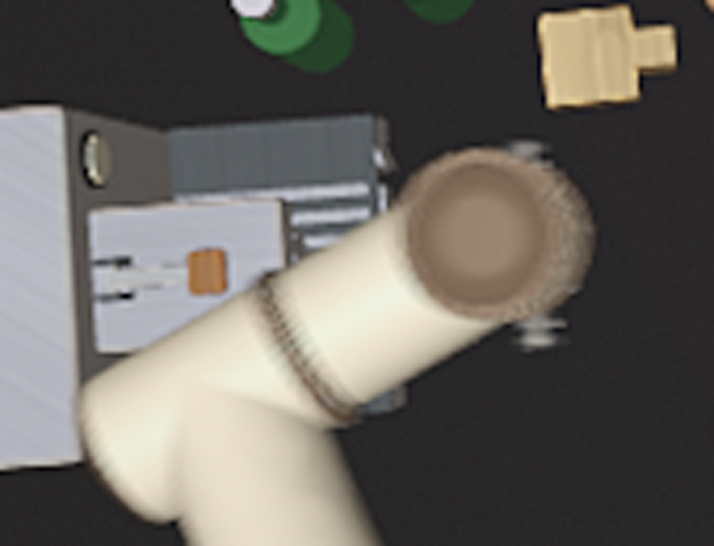

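```bash
python3 go.py 649.5 -147.3 150 -90
```

```text
t 23.7 grasp pt [529.96 129.42 244.36] tool y yaw -175.15 tilt mrad [-13.57  -7.56] F [ 0.12  0.18 -0.68] w 49.8 j [ 0.54  0.26 -0.19 -0.   -1.14 -0.45]
shift tool x,y,z [285.24 -97.04  94.81] spin -85.15 alt 94.85 len 315.86199561110163
```

```bash
python3 -m jog '[[[30,-10,0,-9],[65,-22,5,-19],[105,-35,15,-29],[145,-49,25,-39],[180,-60,30,-49]]]' 80; python3 go.py 649.5 -147.3 140 -90
```

```text
clock: 24.32
position: [607.2, -44.9, 369.6]
ee_rot: [0.952, -0.307, -0.005, 0.006]
contact_force: [-0.1, -0.2, 0.4]
gripper_width: 79.9
t 24.32 grasp pt [605.09 -46.1  214.64] tool y yaw -125.81 tilt mrad [-13.67  -7.57] F [-0.05 -0.21  0.4 ] w 79.9 j [ 0.19  0.39 -0.08  0.01 -1.12  0.75]
shift tool x,y,z [95.73 55.02 74.79] spin -35.81 alt 144.19 len 133.3608754007383
```

```bash
python3 -m jog '[[[20,12,10,-9],[45,26,25,-18],[70,40,45,-27],[96,55,60,-35.8],[96,55,60,-35.8]]]' 80; python3 -m jog '[[[0,0,0,0],[0,0,0,0],[0,0,0,0],[0,0,0,0],[0,0,0,0]]]' 80; python3 - <<'E'
from circ2 import *
im,d=grab("top","14");s,_=grab("scene","14")
cv2.imwrite("pics/v14.png",cv2.resize(s[190:320,130:280],None,fx=4.5,fy=4.5,interpolation=cv2.INTER_CUBIC))
cv2.imwrite("pics/v14t.png",cv2.resize(im[120:270,230:430],None,fx=3.8,fy=3.8,interpolation=cv2.INTER_CUBIC))
for n,I in(("top",im),("scene",s)):
    for c in[(649,-147.3),(576.3,-155.7),(502.6,-146),(438.8,-151)]:
        if n=="scene": c=(c[0]+3,c[1]+.5)
        print(n,circx(n,I,c,62,28.5,0,excl=0))
E
python3 go.py 649.5 -147.3 42 -90
```

```text
clock: 24.95
position: [652.3, -147.5, 308.1]
ee_rot: [1.0, -0.001, -0.008, 0.004]
contact_force: [-0.2, 0.3, 0.7]
gripper_width: 80.3
clock: 25.58
position: [652.3, -147.3, 308.3]
ee_rot: [1.0, -0.001, -0.008, 0.004]
contact_force: [0.1, -0.1, 0.4]
gripper_width: 80.1
top (array([ 648.0501981 , -146.95958755]), np.float64(0.36818097762230323), np.float64(0.5037022441416468), 31)
top (array([ 576.15021785, -155.68248465]), np.float64(1.1179133893446098), np.float64(0.31474088982273146), 70)
top (array([ 502.53386764, -146.06581573]), np.float64(1.2022502824023693), np.float64(0.33329195440667325), 70)
top (array([ 438.76932004, -151.08614311]), np.float64(1.1321224460493127), np.float64(0.29454259995185206), 70)
scene (array([ 652.27899541, -146.73903965]), np.float64(1.830140500603881), np.float64(0.5298117800237618), 70)
scene (array([ 579.07135352, -155.24490111]), np.float64(1.767218632694292), np.float64(0.7519288228290385), 44)
scene (array([ 506.06446307, -145.57998934]), np.float64(1.8456829277863858), np.float64(0.879275028017151), 70)
scene (array([ 441.8432836 , -150.66253317]), np.float64(2.1702402359121744), np.float64(0.7177963533145543), 70)
t 25.68 grasp pt [ 649.74 -148.61  153.22] tool y yaw -90.16 tilt mrad [-16.41  -7.53] F [ 0.56  0.26 -0.92] w 79.9 j [ 0.02  0.53 -0.    0.01 -1.05  1.54]
shift tool x,y,z [  1.58  -2.15 111.2 ] spin -0.16 alt 179.84 len 111.23066607458924
```

View pics/v14.png

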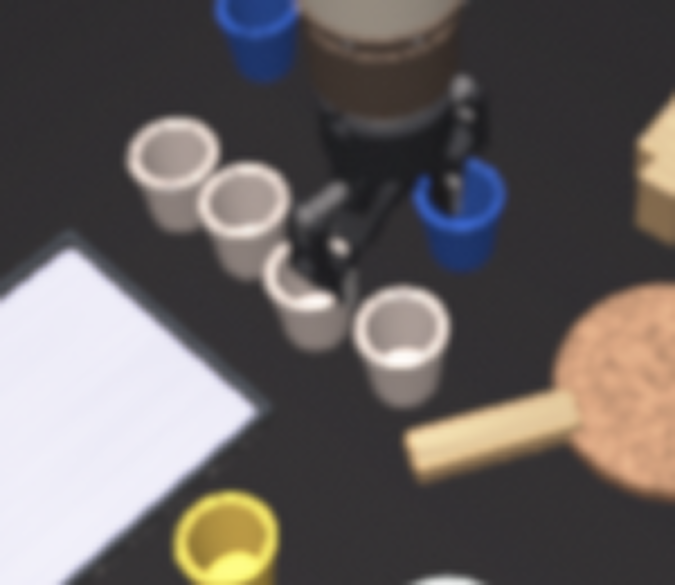

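View pics/v14t.png

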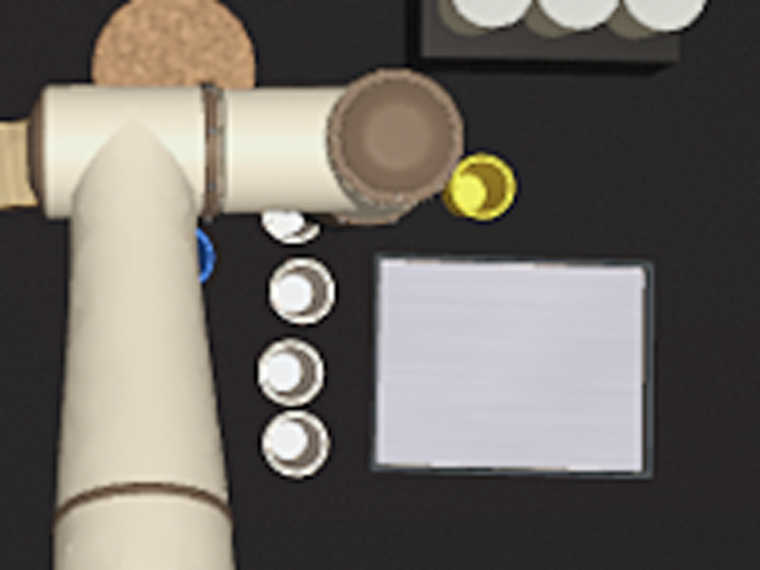

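```bash
python3 -m jog '[[[1,-1.7,25,0],[1.5,-2,50,0],[1.5,-2,80,0],[1.5,-2,105,0],[1.5,-2,111,0]]]' 80; python3 -m jog '[[[0,0,0,0],[0,0,0,0],[0,0,0,0],[0,0,0,0],[0,0,0,0]]]' 30; python3 go.py 553 -417 42 -90
```

```text
clock: 26.3
position: [651.4, -146.3, 195.2]
ee_rot: [1.0, -0.002, -0.01, 0.004]
contact_force: [0.0, 0.4, 0.7]
gripper_width: 79.9
clock: 26.92
position: [651.9, -146.3, 196.5]
ee_rot: [1.0, -0.001, -0.009, 0.004]
contact_force: [0.7, 0.5, 4.1]
gripper_width: 54.4
t 26.93 grasp pt [ 649.12 -147.45   41.48] tool y yaw -90.15 tilt mrad [-17.84  -7.69] F [0.66 0.54 4.07] w 54.4 j [ 0.02  0.65 -0.1   0.01 -0.83  1.54]
shift tool x,y,z [-95.36 269.8    3.27] spin -0.15 alt 179.85 len 286.17583919899874
```

```bash
python3 -m jog '[[[0,0,-15,0],[0,0,-40,0],[0,10,-70,0],[-10,40,-80,0],[-30,85,-80,0]]]' 30; python3 go.py 553 -417 75 -90
```

```text
clock: 27.55
position: [623.4, -230.4, 279.3]
ee_rot: [1.0, -0.0, -0.008, 0.004]
contact_force: [0.5, -0.2, -1.0]
gripper_width: 53.8
t 27.55 grasp pt [ 621.03 -231.66  124.32] tool y yaw -90.01 tilt mrad [-15.35  -7.95] F [ 0.53 -0.15 -0.98] w 53.8 j [-0.11  0.56 -0.05  0.01 -0.98  1.67]
shift tool x,y,z [-67.2  184.96  51.83] spin -0.01 alt 179.99 len 203.49633489500795
```

```bash
python3 -m jog '[[[-14,40,0,0],[-32,88,0,0],[-50,138,0,0],[-67,185,15,0],[-67,185,40,0]]]' 30; python3 -m jog '[[[0,0,0,0],[0,0,0,0],[0,0,0,0],[0,0,0,0],[0,0,0,0]]]' 30; python3 go.py 553 -417 62.5 -90;
```

```text
clock: 28.18
position: [553.8, -419.3, 242.4]
ee_rot: [1.0, -0.003, -0.007, 0.004]
contact_force: [-0.4, 0.5, -1.6]
gripper_width: 53.9
clock: 28.8
position: [554.1, -418.9, 243.0]
ee_rot: [1.0, -0.002, -0.007, 0.005]
contact_force: [-0.4, -0.1, -1.2]
gripper_width: 54.2
t 28.8 grasp pt [ 552.1  -420.32   88.02] tool y yaw -90.27 tilt mrad [-13.11  -9.22] F [-0.44 -0.06 -1.18] w 54.2 j [-0.41  0.64  0.    0.02 -0.94  1.97]
shift tool x,y,z [ 1.22 -3.56 25.47] spin -0.27 alt 179.73 len 25.748983151243692
```

```bash
python3 -m jog '[[[1,-3,8,0],[1,-3.5,16,0],[1,-3.5,22,0],[1,-3.5,25,0],[1,-3.5,26,0]]]' 30; python3 go.py; 
```

```text
clock: 29.42
position: [554.8, -415.7, 216.6]
ee_rot: [1.0, -0.002, -0.007, 0.005]
contact_force: [0.3, 0.8, -0.8]
gripper_width: 54.2
t 29.43 grasp pt [ 552.7  -417.13   61.63] tool y yaw -90.28 tilt mrad [-13.49  -9.13] F [ 0.27  0.76 -0.84] w 54.2 j [-0.41  0.66 -0.02  0.02 -0.89  1.96]
```

```bash
python3 -m jog '[[[0,0,0.5,0],[0,0,1,0],[0,0,1,0],[0,0,1,0],[0,0,1,0]]]' 30; python3 -m jog '[[[0,0,0,0],[0,0,0,0],[0,0,0,0],[0,0,-5,0],[0,0,-25,0]]]' 76; python3 go.py 577.5 -155.5 150 -90 
```

```text
clock: 30.05
position: [554.9, -415.8, 216.5]
ee_rot: [1.0, -0.002, -0.006, 0.005]
contact_force: [-0.1, 2.8, 5.6]
gripper_width: 54.4
clock: 30.68
position: [554.9, -415.3, 240.4]
ee_rot: [1.0, -0.002, -0.008, 0.004]
contact_force: [0.4, -0.7, 1.1]
gripper_width: 75.9
t 30.68 grasp pt [ 552.44 -416.61   85.39] tool y yaw -90.27 tilt mrad [-15.62  -8.15] F [ 0.39 -0.71  1.09] w 75.9 j [-0.41  0.64 -0.    0.02 -0.94  1.96]
shift tool x,y,z [  22.77 -260.69  -67.12] spin -0.27 alt 179.73 len 270.14937036108057
```

```bash
python3 -m jog '[[[0,0,-40,0],[2,-30,-67,-0.2],[8,-90,-67,-0.2],[14,-150,-67,-0.2],[20,-210,-67,-0.2]]]' 80; python3 go.py 577.5 -155.5 150 -90; python3 - <<'E'
from circ2 import *
im,d=grab("top","15");s,_=grab("scene","15")
cv2.imwrite("pics/v15.png",cv2.resize(s[190:350,60:260],None,fx=3.8,fy=3.8,interpolation=cv2.INTER_CUBIC))
for n,I in(("top",im),("scene",s)):
    for c in[(576.3,-155.7,62),(502.6,-146,62),(438.8,-151,62),(552.5,-417,82)]:
        z=c[2];c=c[:2]
        if n=="scene": c=(c[0]+3,c[1]+.5)
        try: print(n,circx(n,I,c,z,28.5,0,excl=0))
        except Exception as e: print(n,c,"occluded")
E
```

```text
clock: 31.3
position: [576.9, -203.2, 306.0]
ee_rot: [1.0, -0.001, -0.007, 0.004]
contact_force: [1.3, 0.2, 0.1]
gripper_width: 79.9
t 31.3 grasp pt [ 574.66 -204.54  150.98] tool y yaw -90.1 tilt mrad [-14.36  -8.38] F [1.31 0.2  0.07] w 79.9 j [-0.07  0.45 -0.16  0.01 -0.98  1.64]
shift tool x,y,z [  2.76 -49.05   0.53] spin -0.1 alt 179.9 len 49.13319843689025
top (array([ 619.31016937, -160.45163505]), np.float64(44.0319923983082), np.float64(4.554002319704486), 17)
top (array([ 502.46547062, -146.05580609]), np.float64(1.2162556673071958), np.float64(0.36259072052673386), 38)
top (array([ 438.91430747, -151.59872485]), np.float64(0.7614177211164531), np.float64(0.3790921869260255), 40)
top (array([ 555.01342971, -424.57363467]), np.float64(7.399045903916258), np.float64(3.4284726778780135), 36)
scene (array([ 579.28447995, -155.02642202]), np.float64(2.0296988964315856), np.float64(0.6357264608697566), 70)
scene (array([ 506.31384842, -145.69486239]), np.float64(1.8326952261759597), np.float64(1.636678635521728), 49)
scene (array([ 440.91942846, -151.39218047]), np.float64(1.232925819892283), np.float64(1.8264332705709094), 41)
scene (array([ 562.12355467, -418.06909239]), np.float64(-4.178083395918922), np.float64(0.31151801529288575), 21)
```

View pics/v15.png

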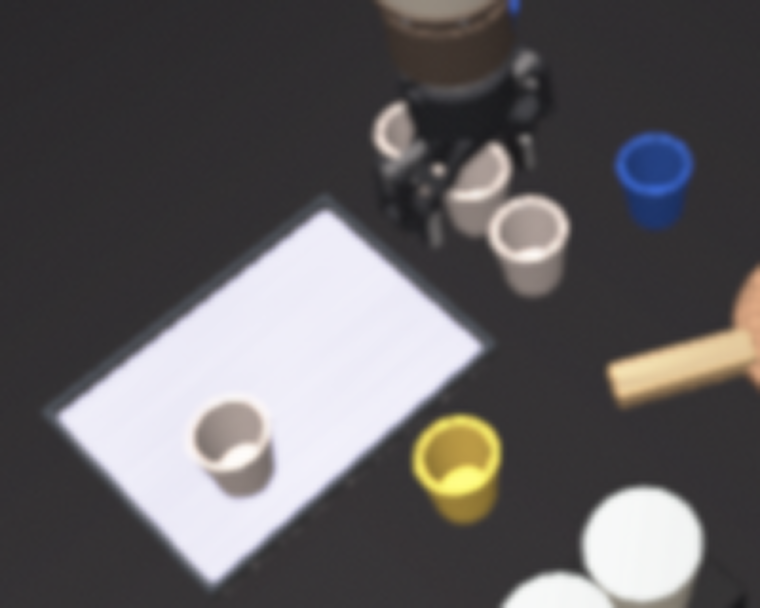

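The first cup stands upright on the plate at about (235,445) in the crop, and the remaining three haven't moved. On to the second.

```bash
python3 -m jog '[[[1.5,-25,0,0],[2.5,-48,15,0],[2.5,-49,45,0],[2.5,-49,80,0],[2.5,-49,105,0]]]' 80; python3 go.py 577.5 -155.5 41.5 -90
```

```text
clock: 32.02
position: [578.0, -152.1, 199.6]
ee_rot: [1.0, 0.002, -0.008, 0.004]
contact_force: [0.3, -0.1, -0.5]
gripper_width: 80.0
t 32.02 grasp pt [ 575.61 -153.33   44.63] tool y yaw -89.71 tilt mrad [-15.34  -7.73] F [ 0.32 -0.15 -0.51] w 80.0 j [ 0.01  0.56 -0.3   0.01 -0.73  1.55]
shift tool x,y,z [1.92 2.16 3.12] spin 0.29 alt -179.71 len 4.253970950069471
```

```bash
python3 -m jog '[[[1,2,1,0],[1.5,2,3,0.3],[1.5,2,3,0.3],[1.5,2,3,0.3],[1.5,2,3,0.3]]]' 80; python3 -m jog '[[[0,0,0,0],[0,0,0,0],[0,0,0,0],[0,0,0,0],[0,0,0,0]]]' 30;  python3 -m jog '[[[0,0,-15,0],[0,0,-40,0],[0,10,-70,0],[0,40,-80,0],[-5,75,-80,0]]]' 30; python3 go.py 553 -297 85 -90
```

```text
clock: 32.65
position: [579.6, -154.1, 197.3]
ee_rot: [1.0, -0.0, -0.007, 0.004]
contact_force: [0.3, -0.9, 0.7]
gripper_width: 80.4
clock: 33.28
position: [579.8, -154.1, 198.1]
ee_rot: [1.0, 0.0, -0.007, 0.004]
contact_force: [-1.1, 0.2, 6.2]
gripper_width: 54.1
clock: 33.9
position: [576.3, -228.8, 280.7]
ee_rot: [1.0, 0.001, -0.005, 0.004]
contact_force: [0.0, 0.1, -0.9]
gripper_width: 54.0
t 33.9 grasp pt [ 574.82 -230.1   125.72] tool y yaw -89.91 tilt mrad [-9.78 -8.43] F [ 0.04  0.13 -0.91] w 54.0 j [-0.12  0.49 -0.17  0.01 -0.93  1.68]
shift tool x,y,z [-21.52  66.52  41.49] spin 0.09 alt -179.91 len 81.30078792335543
```

```bash
python3 -m jog '[[[-8,25,0,0],[-16,50,5,0],[-21.5,66.5,20,0],[-21.5,66.5,42,0],[-21.5,66.5,42,0]]]' 30; python3 go.py 553 -297 63.5 -90
```

```text
clock: 34.52
position: [553.5, -295.5, 236.8]
ee_rot: [1.0, 0.0, -0.008, 0.003]
contact_force: [0.7, -0.3, -1.0]
gripper_width: 53.9
t 34.52 grasp pt [ 551.11 -296.55   81.87] tool y yaw -89.95 tilt mrad [-15.31  -6.52] F [ 0.68 -0.28 -1.05] w 53.9 j [-0.23  0.55 -0.19  0.01 -0.85  1.79]
shift tool x,y,z [ 2.17  0.33 18.34] spin 0.05 alt -179.95 len 18.47107228964413
```

```bash
python3 -m jog '[[[1,0,6,0],[2,0,12,0],[2,0,17,0],[2,0,19.5,0],[2,0,19.5,0]]]' 30; python3 -m jog '[[[0,0,0,0],[0,0,0,0],[0,0,0,0],[0,0,-5,0],[0,0,-25,0]]]' 76; python3 go.py 504 -146 150 -90
```

```text
clock: 35.15
position: [555.4, -295.5, 218.1]
ee_rot: [1.0, 0.001, -0.007, 0.003]
contact_force: [-1.8, 2.7, 3.0]
gripper_width: 54.0
clock: 35.78
position: [555.3, -295.3, 242.3]
ee_rot: [1.0, 0.001, -0.009, 0.003]
contact_force: [0.7, 0.4, 0.5]
gripper_width: 75.8
t 35.77 grasp pt [ 552.63 -296.2    87.35] tool y yaw -89.94 tilt mrad [-17.45  -5.86] F [0.67 0.37 0.55] w 75.8 j [-0.23  0.54 -0.18  0.01 -0.86  1.79]
shift tool x,y,z [ -49.57 -149.88  -62.67] spin 0.06 alt -179.94 len 169.84963681496623
```

```bash
python3 -m jog '[[[0,0,-40,0],[-10,-30,-63,0],[-25,-75,-63,0],[-40,-120,-63,0],[-49.5,-150,-63,0]]]' 80; python3 -m jog '[[[0,0,0,0],[0,0,0,0],[0,0,0,0],[0,0,0,0],[0,0,0,0]]]' 80; python3 go.py 503.5 -146 42.5 -90; python3 - <<'E'
from circ2 import *
im,d=grab("top","16");s,_=grab("scene","16")
cv2.imwrite("pics/v16.png",cv2.resize(s[190:350,60:260],None,fx=3.8,fy=3.8,interpolation=cv2.INTER_CUBIC))
for n,I in(("top",im),("scene",s)):
    for c in[(502.6,-146,62),(438.8,-151,62),(552.5,-417,82),(552.5,-296,82)]:
        z=c[2];c=c[:2]
        if n=="scene": c=(c[0]+3,c[1]+.5)
        try: print(n,circx(n,I,c,z,28.5,0,excl=0))
        except Exception as e: print(n,c,"occluded")
E
```

```text
clock: 36.4
position: [506.0, -143.5, 305.9]
ee_rot: [1.0, 0.001, -0.008, 0.003]
contact_force: [0.5, 0.1, 0.5]
gripper_width: 79.7
clock: 37.02
position: [506.0, -144.0, 305.7]
ee_rot: [1.0, 0.001, -0.009, 0.003]
contact_force: [-0.0, 0.2, -0.2]
gripper_width: 80.0
t 37.02 grasp pt [ 503.4  -144.88  150.74] tool y yaw -89.94 tilt mrad [-17.05  -5.81] F [-0.02  0.23 -0.19] w 80.0 j [ 0.03  0.32 -0.37  0.01 -0.9   1.53]
shift tool x,y,z [  1.95   0.49 108.23] spin 0.06 alt -179.94 len 108.24994041915325
top (array([ 497.2771421 , -123.58715361]), np.float64(28.737974326672596), np.float64(5.120491312077457), 56)
top (array([ 444.81405525, -152.02413098]), np.float64(5.695757573133963), np.float64(2.3882444863535497), 46)
top (array([ 552.90301414, -424.33744507]), np.float64(7.024745126175749), np.float64(3.1729597305716792), 36)
top (array([ 558.63847394, -319.84621513]), np.float64(20.559954025177085), np.float64(2.989441003201939), 32)
scene (array([ 506.18246977, -145.54418686]), np.float64(1.8960105940654053), np.float64(0.8717669445030755), 70)
scene (array([ 441.63492939, -150.60014611]), np.float64(2.3461943444087012), np.float64(0.8506803077778892), 57)
scene (array([ 561.73375934, -417.8794768 ]), np.float64(-3.8093361989136327), np.float64(0.33104833303570735), 21)
scene (array([ 558.65616289, -298.28928654]), np.float64(-2.6574953813388245), np.float64(0.28193746772098605), 19)
```

View pics/v16.png

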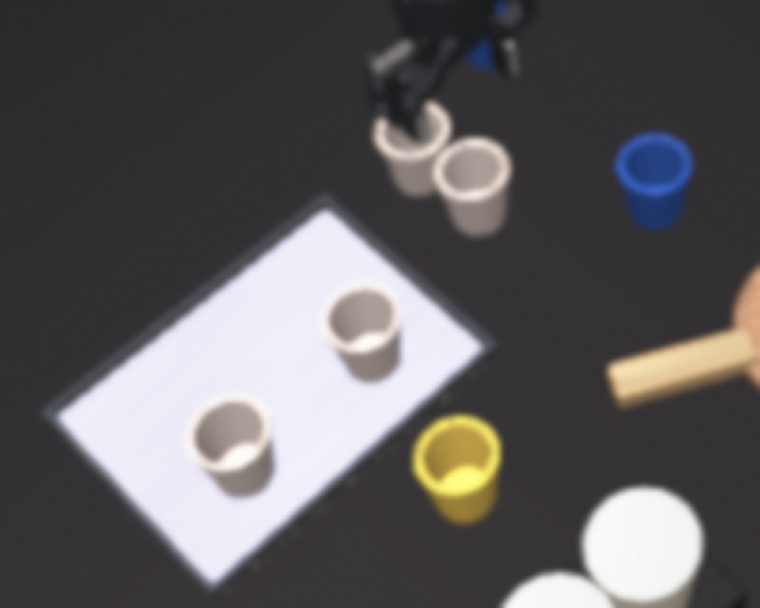

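Two cups are standing on the plate at (235,445) and (363,335) in the crop. The third cup is still at (503.5,-146).

```bash
python3 -m jog '[[[1.5,0.5,25,0],[1.5,0.5,50,0],[1.7,0.5,80,0],[1.7,0.5,102,0],[1.7,0.5,108,0]]]' 80; python3 -m jog '[[[0,0,0,0],[0,0,0,0],[0,0,0,0],[0,0,0,0],[0,0,0,0]]]' 30; python3 go.py;  python3 -m jog '[[[0,0,-15,0],[0,0,-40,0],[0,10,-70,0],[0,50,-80,0],[-5,95,-80,0]]]' 30; python3 go.py 469 -417 85 -90
```

```text
clock: 37.75
position: [505.5, -145.0, 196.4]
ee_rot: [1.0, 0.001, -0.01, 0.003]
contact_force: [-0.6, -0.7, 0.3]
gripper_width: 80.3
clock: 38.38
position: [506.0, -145.0, 197.4]
ee_rot: [1.0, 0.001, -0.009, 0.003]
contact_force: [-0.3, 0.1, 5.4]
gripper_width: 53.6
t 38.38 grasp pt [ 503.31 -145.92   42.44] tool y yaw -89.9 tilt mrad [-17.68  -6.11] F [-0.33  0.06  5.45] w 53.6 j [ 0.03  0.47 -0.48  0.01 -0.64  1.53]
clock: 39.0
position: [502.9, -240.0, 279.9]
ee_rot: [1.0, 0.002, -0.007, 0.003]
contact_force: [-0.2, -0.5, -1.1]
gripper_width: 53.8
t 39.0 grasp pt [ 500.62 -241.    124.94] tool y yaw -89.79 tilt mrad [-14.81  -6.52] F [-0.18 -0.49 -1.1 ] w 53.8 j [-0.15  0.4  -0.33  0.01 -0.86  1.72]
shift tool x,y,z [-31.64 175.62  41.55] spin 0.21 alt -179.79 len 183.22281901363093
```

```bash
python3 -m jog '[[[-20,25,-10,0],[-28,70,-12,0],[-31,120,-12,0],[-31.5,165,0,0.2],[-31.5,175.5,25,0.2]]]' 30; python3 go.py 469 -417 63 -90
```

```text
clock: 39.62
position: [471.3, -418.4, 257.3]
ee_rot: [1.0, -0.002, -0.006, 0.004]
contact_force: [-0.2, 0.4, -1.4]
gripper_width: 53.9
t 39.62 grasp pt [ 469.35 -419.6   102.35] tool y yaw -90.17 tilt mrad [-12.25  -8.03] F [-0.25  0.44 -1.38] w 53.9 j [-0.47  0.53 -0.17  0.02 -0.89  2.02]
shift tool x,y,z [ 0.12 -2.92 39.33] spin -0.17 alt 179.83 len 39.435895322960455
```

```bash
python3 -m jog '[[[0,-2,12,0],[0,-2.9,24,0],[0,-2.9,34,0],[0,-2.9,39,0],[0,-2.9,40.5,0]]]' 30; python3 go.py; python3 -m jog '[[[0,0,0.5,0],[0,0,0.5,0],[0,0,0.5,0],[0,0,0.5,0],[0,0,0.5,0]]]' 30; python3 -m jog '[[[0,0,0,0],[0,0,0,0],[0,0,0,0],[0,0,-5,0],[0,0,-25,0]]]' 76; python3 go.py 440 -151 150 -90
```

```text
clock: 40.25
position: [471.2, -415.3, 217.5]
ee_rot: [1.0, -0.001, -0.006, 0.004]
contact_force: [-0.8, 2.7, 5.2]
gripper_width: 53.6
t 40.25 grasp pt [ 469.35 -416.55   62.49] tool y yaw -90.12 tilt mrad [-11.96  -8.09] F [-0.83  2.68  5.2 ] w 53.6 j [-0.46  0.57 -0.21  0.02 -0.8   2.02]
clock: 40.88
position: [471.3, -415.3, 217.5]
ee_rot: [1.0, -0.001, -0.006, 0.004]
contact_force: [-0.3, 1.5, 4.9]
gripper_width: 53.6
clock: 41.5
position: [471.3, -415.0, 241.6]
ee_rot: [1.0, -0.001, -0.007, 0.003]
contact_force: [-0.7, -0.1, -0.0]
gripper_width: 75.7
t 41.5 grasp pt [ 469.09 -416.05   86.66] tool y yaw -90.13 tilt mrad [-14.03  -6.97] F [-0.67 -0.13 -0.01] w 75.7 j [-0.46  0.54 -0.19  0.02 -0.85  2.02]
shift tool x,y,z [ -30.59 -264.53  -64.77] spin -0.13 alt 179.87 len 274.05824763885846
```

```bash
python3 -m jog '[[[0,-5,-50,0],[-7,-60,-65,0],[-15,-125,-65,0],[-22,-185,-65,0],[-28,-240,-65,0]]]' 80; python3 -m jog '[[[-1,-8,0,0],[-2,-18,0,0],[-2.5,-24,0,0],[-2.5,-24,0,0],[-2.5,-24,0,0]]]' 80; python3 go.py 440 -151 42.5 -90; python3 - <<'E'
from circ2 import *
im,d=grab("top","17");s,_=grab("scene","17")
cv2.imwrite("pics/v17.png",cv2.resize(s[190:350,60:260],None,fx=3.8,fy=3.8,interpolation=cv2.INTER_CUBIC))
print(circx("scene",s,(441.8,-150.6),62,28.5,0,excl=0))
E
```

```text
clock: 42.12
position: [444.2, -172.7, 306.0]
ee_rot: [1.0, -0.001, -0.006, 0.004]
contact_force: [0.8, 0.6, -0.0]
gripper_width: 79.7
clock: 42.75
position: [441.8, -149.3, 305.7]
ee_rot: [1.0, -0.002, -0.006, 0.004]
contact_force: [0.6, 0.2, 0.7]
gripper_width: 80.2
t 42.75 grasp pt [ 439.85 -150.39  150.69] tool y yaw -90.19 tilt mrad [-12.89  -7.19] F [0.59 0.17 0.71] w 80.2 j [ 0.03  0.22 -0.51  0.01 -0.85  1.54]
shift tool x,y,z [  1.55  -0.17 108.18] spin -0.19 alt 179.81 len 108.19582811418347
(array([ 442.29646473, -150.62631374]), np.float64(2.3937351308068915), np.float64(0.6952731076351224), 70)
```

View pics/v17.png

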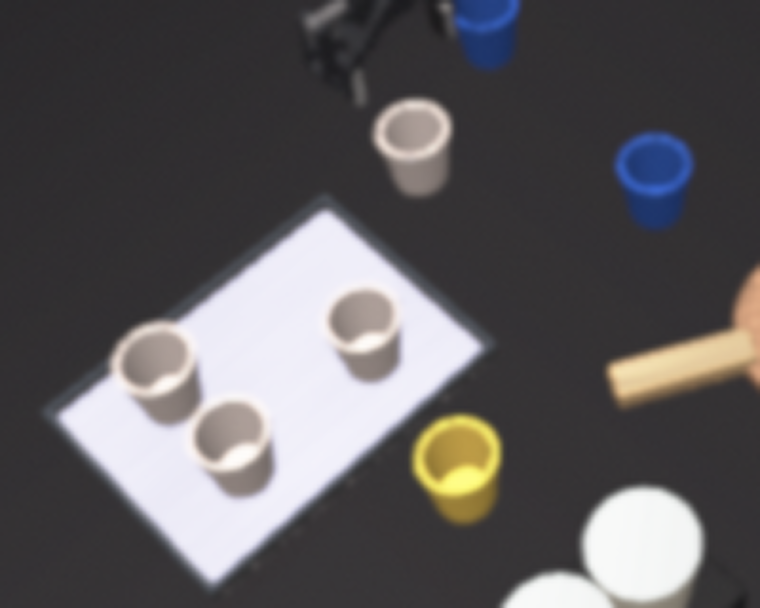

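Three cups are upright on the plate. The last white one is at (413,145) in the crop, unmoved. I'll grip it.

```bash
python3 -m jog '[[[1.5,0,25,0],[1.5,0,50,0],[1.5,0,80,0],[1.5,0,102,0],[1.5,0,108,0]]]' 80; python3 -m jog '[[[0,0,0,0],[0,0,0,0],[0,0,0,0],[0,0,0,0],[0,0,0,0]]]' 30; python3 go.py;  python3 -m jog '[[[0,0,-15,0],[0,0,-40,0],[0,10,-70,0],[4,40,-80,0],[10,75,-80,0]]]' 30; python3 go.py 469 -297 90 -90
```

```text
clock: 43.48
position: [441.6, -150.2, 196.4]
ee_rot: [1.0, -0.002, -0.008, 0.004]
contact_force: [1.1, 0.8, -0.4]
gripper_width: 80.4
clock: 44.1
position: [442.2, -150.2, 197.3]
ee_rot: [1.0, -0.002, -0.007, 0.004]
contact_force: [-0.3, 0.9, 5.1]
gripper_width: 54.1
t 44.1 grasp pt [ 440.03 -151.4    42.34] tool y yaw -90.18 tilt mrad [-13.7   -7.47] F [-0.25  0.94  5.14] w 54.1 j [ 0.02  0.4  -0.63  0.01 -0.56  1.53]
clock: 44.72
position: [453.0, -225.1, 278.7]
ee_rot: [1.0, -0.001, -0.006, 0.004]
contact_force: [0.0, -0.3, -1.7]
gripper_width: 54.2
t 44.73 grasp pt [ 451.13 -226.24  123.74] tool y yaw -90.12 tilt mrad [-11.75  -7.38] F [ 0.03 -0.25 -1.68] w 54.2 j [-0.14  0.32 -0.45  0.01 -0.81  1.7 ]
shift tool x,y,z [18.42 70.47 34.05] spin -0.12 alt 179.88 len 80.40366639369718
```

```bash
python3 -m jog '[[[6,20,0,0],[13,50,0,0],[18,68,5,0],[18.4,70.5,20,0],[18.4,70.5,34,0]]]' 30; python3 go.py 469 -297 63 -90
```

```text
clock: 45.35
position: [470.1, -295.3, 243.2]
ee_rot: [1.0, -0.001, -0.007, 0.003]
contact_force: [-0.5, 0.3, -1.9]
gripper_width: 54.1
t 45.35 grasp pt [ 467.92 -296.29   88.26] tool y yaw -90.14 tilt mrad [-13.95  -6.23] F [-0.53  0.33 -1.89] w 54.1 j [-0.27  0.44 -0.37  0.01 -0.77  1.82]
shift tool x,y,z [ 1.43  0.55 25.24] spin -0.14 alt 179.86 len 25.291033128664363
```

```bash
python3 -m jog '[[[1,0.5,8,0],[1.4,0.5,16,0],[1.4,0.5,22,0],[1.4,0.5,25,0],[1.4,0.5,26,0]]]' 30; python3 go.py; python3 -m jog '[[[0,0,0,0],[0,0,0,0],[0,0,0,0],[0,0,-5,0],[0,0,-25,0]]]' 76; python3 go.py 440 0 260 -90
```

```text
clock: 45.98
position: [471.2, -295.9, 217.5]
ee_rot: [1.0, -0.001, -0.007, 0.003]
contact_force: [-1.1, 2.2, 2.5]
gripper_width: 54.0
t 45.98 grasp pt [ 469.14 -296.9    62.47] tool y yaw -90.14 tilt mrad [-13.63  -6.3 ] F [-1.13  2.24  2.5 ] w 54.0 j [-0.27  0.48 -0.39  0.01 -0.71  1.82]
clock: 46.6
position: [471.2, -295.7, 242.0]
ee_rot: [1.0, -0.001, -0.008, 0.003]
contact_force: [-1.0, 0.6, 0.2]
gripper_width: 76.2
t 46.6 grasp pt [ 468.69 -296.54   87.  ] tool y yaw -90.15 tilt mrad [-16.21  -5.44] F [-1.04  0.61  0.17] w 76.2 j [-0.27  0.44 -0.37  0.01 -0.77  1.83]
shift tool x,y,z [ -32.29 -295.51 -174.13] spin -0.15 alt 179.85 len 344.50990290980195
```

```bash
python3 -m jog '[[[0,0,-50,0],[0,-20,-110,0],[0,-60,-150,0],[-10,-110,-180,0],[-20,-165,-200,0]]]' 76; python3 go.py 450 90 340 -90
```

```text
clock: 47.22
position: [454.3, -128.4, 443.5]
ee_rot: [1.0, -0.002, -0.007, 0.003]
contact_force: [1.6, 0.2, -0.6]
gripper_width: 76.0
t 47.23 grasp pt [ 452.31 -129.23  288.48] tool y yaw -90.21 tilt mrad [-13.08  -5.47] F [ 1.63  0.22 -0.63] w 76.0 j [ 0.07  0.09 -0.28  0.   -1.21  1.49]
shift tool x,y,z [  -3.78 -218.93  -52.68] spin -0.21 alt 179.79 len 225.21547768741843
```

```bash
python3 -m jog '[[[0,-40,-15,0],[-1,-85,-30,0],[-2,-130,-45,0],[-3,-175,-53,0],[-4,-219,-53,0]]]' 0; python3 -m jog '[[[0,0,0,0],[0,0,0,0],[0,0,0,0],[0,0,0,0],[0,0,0,0]]]' 0; python3 go.py 509 346 350 -90; python3 - <<'E'
from circ2 import *
im,d=grab("top","18");s,_=grab("scene","18")
cv2.imwrite("pics/v18.png",cv2.resize(s,None,fx=1.5,fy=1.5,interpolation=cv2.INTER_CUBIC))
cv2.imwrite("pics/v18t.png",cv2.resize(im,None,fx=1.5,fy=1.5,interpolation=cv2.INTER_CUBIC))
for n,I in(("top",im),("scene",s)):
    for c in[(552.5,-297),(552.5,-417),(469,-297),(469,-417)]:
        if n=="scene": c=(c[0]+3,c[1]+.5)
        try: print(n,c,circx(n,I,c,82,28.5,0,excl=0,w=3))
        except Exception: print("occl")
C=cloud("top",d)
for c in[(552.5,-297),(552.5,-417),(469,-297),(469,-417)]:
    m=np.hypot(C[...,0]-c[0],C[...,1]-c[1])<45; q=C[m]; q=q[(q[:,2]>65)&(q[:,2]<100)]; print(c,len(q),np.median(q,0),q.min(0)[:2],q.max(0)[:2])
E
```

```text
clock: 47.85
position: [451.2, 92.2, 496.7]
ee_rot: [1.0, -0.002, -0.005, 0.002]
contact_force: [0.9, 0.3, -0.4]
gripper_width: 0.1
clock: 48.48
position: [451.3, 91.6, 496.7]
ee_rot: [1.0, -0.002, -0.005, 0.002]
contact_force: [0.4, -0.9, 0.2]
gripper_width: 0.3
t 48.48 grasp pt [449.67  90.96 341.7 ] tool y yaw -90.26 tilt mrad [-10.57  -4.2 ] F [ 0.4  -0.91  0.17] w 0.3 j [ 0.55  0.04 -0.2  -0.   -1.33  1.01]
shift tool x,y,z [  58.1  -255.26  -10.  ] spin -0.26 alt 179.74 len 261.9802942039527
top (552.5, -297) (array([ 550.55541226, -284.10033785]), np.float64(-12.418876922917217), np.float64(0.7278295862834859), 68)
top (552.5, -417) (array([ 567.33300857, -423.03078024]), np.float64(8.755644461198749), np.float64(4.805259406239713), 54)
top (469, -297) (array([ 470.50020166, -283.59818142]), np.float64(-12.373876474369258), np.float64(0.70251629362217), 69)
top (469, -417) (array([ 455.74922561, -422.4504501 ]), np.float64(9.436514990396674), np.float64(4.6733699714309616), 54)
scene (555.5, -296.5) (array([ 552.31251679, -287.72508226]), np.float64(8.180539022262845), np.floa
[... 193 characters left out ...]
87037, -294.91203617]), np.float64(1.9923396944306773), np.float64(2.647426800046914), 53)
scene (472, -416.5) (array([ 472.4967798 , -415.64014576]), np.float64(1.5576559064320366), np.float64(1.1910792076277483), 47)
(552.5, -297) 91 [ 548.24839512 -308.49633363   79.19363562] [ 524.00516306 -326.28665941] [ 578.33791854 -270.71103952]
(552.5, -417) 108 [ 551.40597388 -425.78284169   79.3180653 ] [ 525.80790667 -446.37918932] [ 580.42925014 -390.10205352]
(469, -297) 93 [ 467.05560555 -304.6317966    79.68904859] [ 439.76984042 -323.41143926] [ 493.88918292 -269.73266386]
(469, -417) 110 [ 468.70015149 -425.51073529   78.93433976] [ 441.38114981 -445.64759105] [ 495.58738714 -389.52644675]
```

View pics/v18.png

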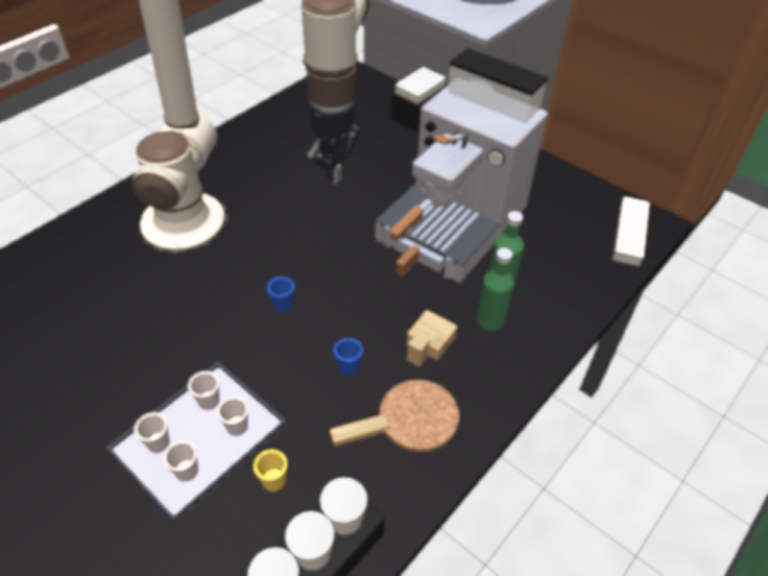

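View pics/v18t.png

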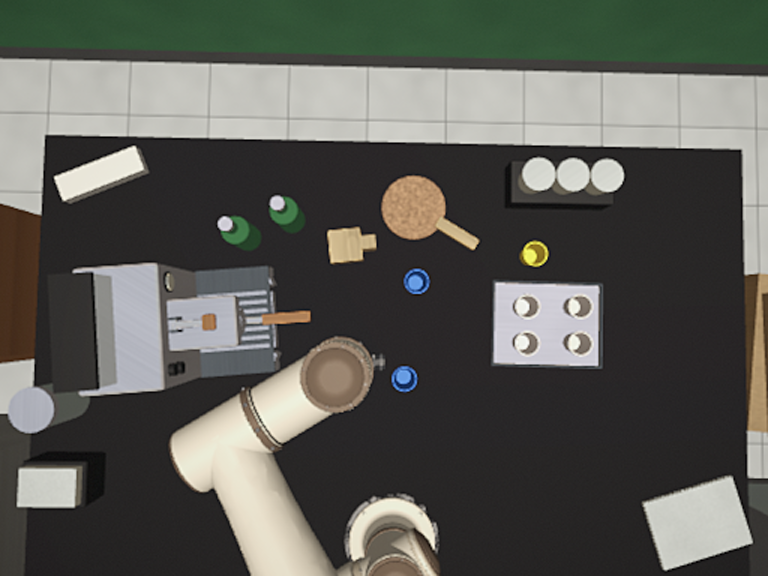

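```bash
python3 - <<'E'
from circ2 import *
im=cv2.imread("pics/top18.png"); s=cv2.imread("pics/scene18.png")
hd=[((-178,11,167.5),(-115,11,167.5)),((-178,-11,167.5),(-115,-11,167.5)),((-180,-10,167.5),(-180,10,167.5))]
h=fit("top",im,hd,(508.2,361.4,np.radians(95.2)),w=4)
h2=fit("scene",s,hd,(513.7,358.5,np.radians(95.2)),w=4)
fin=[((-150,9,48),(-90,9,48)),((-150,-9,48),(-90,-9,48)),((-152.5,-8,48),(-152.5,8,48))]
t2=fit("scene",s,fin,(513.7,358.5,np.radians(95.2)),w=3)
b=(508.2,361.4,np.radians(95.2))
overlay(im,"top",[(tw(b,[(-180,-11,167.5),(-80,-11,167.5),(-80,11,167.5),(-180,11,167.5)]),(0,0,255)),(tw(b,[(-82.5,-65,35),(-82.5,65,35),(-60,65,35),(-60,-65,35)]),(0,255,0))],(140,230,170,260),6.5,"pics/ovJ.png")
b=(513.5,358.5,np.radians(95.2))
overlay(s,"scene",[(tw(b,[(-180,-11,167.5),(-80,-11,167.5),(-80,11,167.5),(-180,11,167.5)]),(0,0,255)),(tw(b,[(-82.5,-65,35),(-82.5,65,35),(-60,65,35),(-60,-65,35)]),(0,255,0)),(tw(b,[(-46,-50,245),(-46,50,245),(85,50,245),(85,-50,245)]),(0,255,255))],(240,350,80,190),6.5,"pics/ovK.png")
E
```

```text
top p [506.55 361.56] yaw deg 95.13 seg med offs px [-0.2   0.29 -0.  ] rms 0.22
scene p [510.4  360.32] yaw deg 95.7 seg med offs px [-0.01  0.   -0.02] rms 0.12
scene p [513.2  363.46] yaw deg 94.09 seg med offs px [-0.25  0.24 -0.02] rms 0.23
```

View pics/ovJ.png

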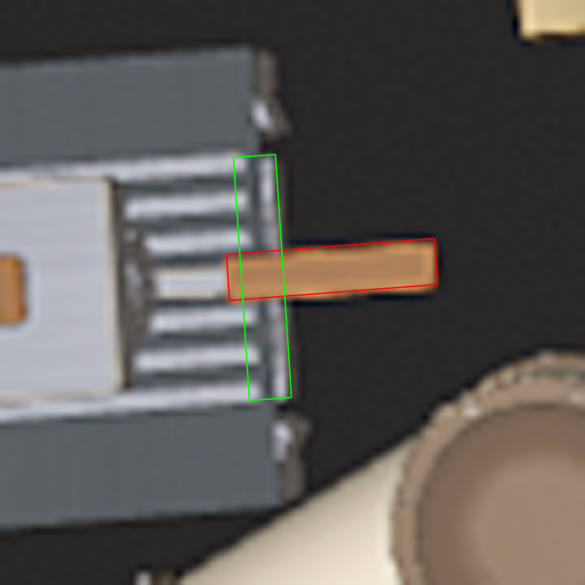

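View pics/ovK.png

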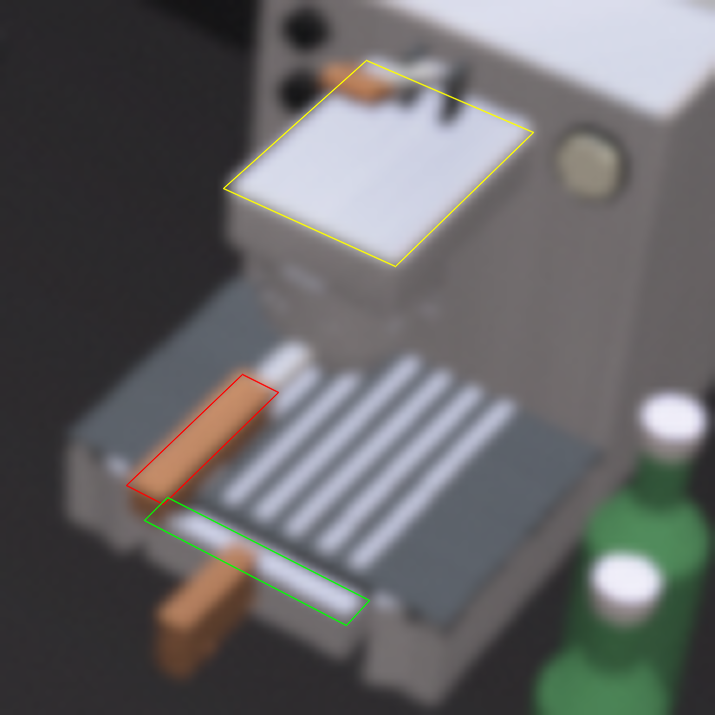

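```bash
python3 - <<'E'
from circ2 import *
im=cv2.imread("pics/top18.png"); im0=cv2.imread("pics/top0.png")
G=gaussian_filter(im.astype(float).max(-1),.6)
b=(508.2,361.4,np.radians(95.2))
for lab,seg in(("rim front lower",((-82.5,25,35),(-82.5,62,35))),("rim front upper",((-82.5,-62,35),(-82.5,-20,35)))):
    A=tw(b,[seg[0]])[0];B=tw(b,[seg[1]])[0]; o=edge_off("top",G,A,B,w=3); q=proj("top",np.array([A,B])); 
    nr=np.array([-(q[1]-q[0])[1],(q[1]-q[0])[0]]); print(lab,np.round(o,1),"normal",nr/np.linalg.norm(nr))
# signed profile across the front edge
for y in(-45,-30,40,55):
    X=[(-82.5+d,y,35) for d in np.arange(-14,15,2)]; q=proj("top",tw(b,X)); print(y,np.round(map_coordinates(im.astype(float).max(-1),[q[:,1],q[:,0]],order=1)).astype(int))
print("offsets",np.arange(-14,15,2))
# reference: same profile on the tray at its start with its fit pose
t=(508.3,121.62,np.radians(93.47))
for y in(-45,-30,40,55):
    X=[(-82.5+d,y,35) for d in np.arange(-14,15,2)]; q=proj("top",tw(t,X)); print("ref",y,np.round(map_coordinates(im0.astype(float).max(-1),[q[:,1],q[:,0]],order=1)).astype(int))
E
```

```text
rim front lower [-0.2 -0.2 -0.2 -0.3 -0.3 -0.3 -0.3 -0.3 -0.3  0.   0.   0.   0.1  0.1
  0.1  0.1  0.1  0.1  0.1  0.2  0.4  0.5  0.5  0.5  0.5] normal [-0.99784627  0.06559585]
rim front upper [ 0.1  0.1  0.1  0.2  0.4  0.5  0.5  0.5  0.5  0.5  0.6  0.6  0.4  0.4
  0.3  0.4  0.3 -0.  -0.  -0.1 -0.2 -0.4 -0.2 -0.2 -0.2] normal [-0.99784627  0.06559585]
-45 [ 41  40  40  38  39  55  67  75 123 188 174 149  98  80  95]
-30 [ 40  40  39  37  34  48  71  94 116 135 137 121 103  86  89]
40 [ 41  40  39  36  45  56  70  92 127 135 127 109  92  92 108]
55 [ 42  41  40  37  41  59  70  78 134 183 166 138  92  85  94]
offsets [-14 -12 -10  -8  -6  -4  -2   0   2   4   6   8  10  12  14]
ref -45 [ 46  46  45  41  34  65 111 158 197 206 209 205 204 203 203]
ref -30 [ 47  46  44  42  33  56 129 173 200 205 206 203 202 201 201]
ref 40 [ 46  45  44  42  34  63 121 163 200 206 209 207 205 204 204]
ref 55 [ 47  48  46  43  35  46 122 173 197 202 202 199 197 196 196]
```

Every step 2 measurement agrees: tray front within about 2 mm of home, holder yaw 95.1° against 95.2°, and four cups upright on the plate. Next I'll move above the lever.

```bash
python3 -m jog '[[[12,-50,-15,0],[24,-105,-15,0],[36,-160,-15,0],[48,-215,-15,0],[58,-255,-15,0]]]' 0; python3 -m jog '[[[0,0,0,0],[0,0,0,0],[0,0,0,0],[0,0,0,0],[0,0,0,0]]]' 0; python3 go.py 509 346 340 -90; python3 - <<'E'
from circ2 import *
s,_=grab("scene","19");im,_=grab("top","19")
cv2.imwrite("pics/v19.png",cv2.resize(s[30:150,230:370],None,fx=5,fy=5,interpolation=cv2.INTER_CUBIC))
E
```

```text
clock: 49.2
position: [510.8, 348.9, 509.3]
ee_rot: [1.0, -0.002, -0.006, 0.002]
contact_force: [0.2, 0.2, -0.3]
gripper_width: -0.0
clock: 49.82
position: [510.7, 348.2, 509.9]
ee_rot: [1.0, -0.002, -0.005, 0.002]
contact_force: [0.0, 0.4, -0.4]
gripper_width: 0.1
t 49.83 grasp pt [509.09 347.56 354.91] tool y yaw -90.22 tilt mrad [-10.53  -4.13] F [ 0.04  0.36 -0.42] w 0.1 j [ 0.86  0.33  0.18 -0.01 -1.44  0.71]
shift tool x,y,z [ 0.08  1.5  14.91] spin -0.22 alt 179.78 len 14.989926489203107
```

View pics/v19.png

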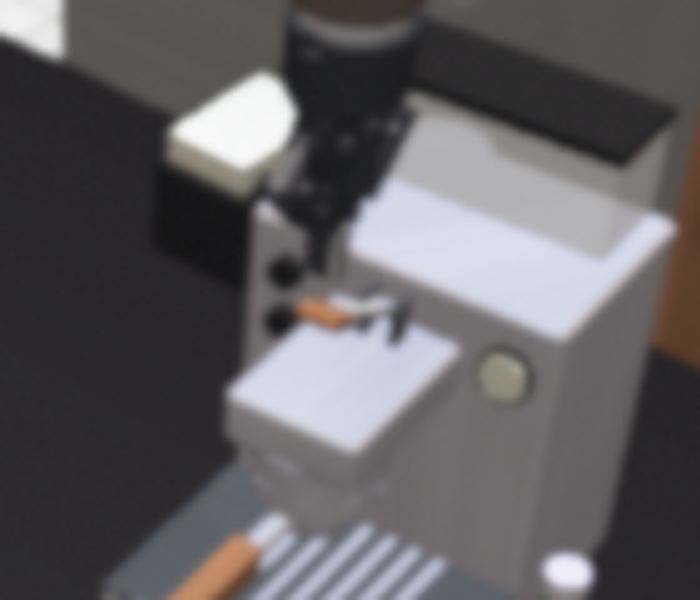

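```bash
python3 -m jog '[[[0,1,10,0],[0,1.5,20,0],[0,1.5,30,0],[0,1.5,40,0],[0,1.5,50,0]]]' 0; python3 go.py 509 346 290 -90; python3 -m jog '[[[0,0,3,0],[0,0,6,0],[0,0,9,0],[0,0,11,0],[0,0,12,0]]]' 0; python3 go.py 509 346 290 -90
```

```text
clock: 50.55
position: [510.2, 346.8, 458.9]
ee_rot: [1.0, -0.002, -0.005, 0.002]
contact_force: [-0.0, 0.1, 1.0]
gripper_width: -0.0
t 50.55 grasp pt [508.54 346.1  303.95] tool y yaw -90.2 tilt mrad [-10.8   -4.54] F [-0.01  0.06  1.03] w -0.0 j [ 0.86  0.34  0.08 -0.01 -1.32  0.71]
shift tool x,y,z [ 0.61  0.03 13.94] spin -0.2 alt 179.8 len 13.954322607694317
clock: 51.18
position: [510.1, 346.7, 446.9]
ee_rot: [1.0, -0.002, -0.005, 0.002]
contact_force: [-0.4, -0.4, 1.1]
gripper_width: 0.4
t 51.17 grasp pt [508.5  346.03 291.95] tool y yaw -90.2 tilt mrad [-10.57  -4.52] F [-0.39 -0.36  1.14] w 0.4 j [ 0.86  0.35  0.06 -0.01 -1.29  0.71]
shift tool x,y,z [0.53 0.02 1.95] spin -0.2 alt 179.8 len 2.0159220974231613
```

```bash
python3 -m jog '[[[0,0,1,0],[0,0,1.5,0],[0,0,2,0],[0,0,2.5,0],[0,0,3,0]]]' 0; python3 go.py 509 346 290 -90; 
```

```text
clock: 51.8
position: [510.0, 346.6, 445.4]
ee_rot: [1.0, -0.002, -0.005, 0.002]
contact_force: [-2.4, -1.3, 7.0]
gripper_width: -0.1
t 51.8 grasp pt [508.55 345.98 290.41] tool y yaw -90.18 tilt mrad [-9.24 -3.95] F [-2.39 -1.35  6.99] w -0.1 j [ 0.86  0.35  0.06 -0.   -1.29  0.71]
shift tool x,y,z [ 0.45 -0.02  0.4 ] spin -0.18 alt 179.82 len 0.6043853315329668
```

The force rose to 7 N at fingertip height 272 mm, so the lever is at its lower stop. I'll retreat and look.

```bash
python3 -m jog '[[[0,0,-15,0],[0,0,-40,0],[0,0,-70,0],[-12,50,-80,0],[-24,105,-80,0]]]' 0; python3 -m jog '[[[-10,50,0,0],[-20,100,0,0],[-30,150,0,0],[-30,150,0,0],[-30,150,0,0]]]' 0; python3 - <<'E'
from circ2 import *
im,d=grab("top","20");s,_=grab("scene","20")
a=cv2.resize(s[50:200,230:360],None,fx=3.2,fy=3.2,interpolation=cv2.INTER_CUBIC); b=cv2.resize(s[230:350,60:230],None,fx=2.1,fy=2.1,interpolation=cv2.INTER_CUBIC)
o=np.zeros((480,a.shape[1]+b.shape[1],3),np.uint8); o[:a.shape[0],:a.shape[1]]=a;o[:b.shape[0],a.shape[1]:]=b; print(o.shape)
cv2.imwrite("pics/v20.png",o)
cv2.imwrite("pics/v20t.png",cv2.resize(im,None,fx=1.5,fy=1.5,interpolation=cv2.INTER_CUBIC))
C=cloud("top",d)
for c in[(552.5,-297),(552.5,-417),(469,-297),(469,-417)]:
    m=np.hypot(C[...,0]-c[0],C[...,1]-c[1])<45; q=C[m]; q=q[(q[:,2]>65)&(q[:,2]<100)]; print(c,len(q),q.min(0)[:2].round(),q.max(0)[:2].round(),((q.min(0)+q.max(0))/2)[:2].round())
q=C[200:230,120:155].reshape(-1,3); q=q[(abs(q[:,0]-508)<10)&(abs(q[:,1]-343)<12)]; print("paddle z",np.median(q[:,2]),len(q))
E
python3 go.py
```

```text
clock: 52.42
position: [486.3, 241.6, 527.1]
ee_rot: [1.0, -0.001, -0.004, 0.001]
contact_force: [0.4, 0.2, -0.3]
gripper_width: 0.0
clock: 53.05
position: [456.1, 91.7, 528.1]
ee_rot: [1.0, -0.001, -0.003, 0.001]
contact_force: [0.1, 0.4, -0.3]
gripper_width: -0.3
(480, 773, 3)
(552.5, -297) 89 [ 524. -326.] [ 578. -271.] [ 551. -298.]
(552.5, -417) 105 [ 526. -446.] [ 580. -390.] [ 553. -418.]
(469, -297) 92 [ 440. -324.] [ 494. -271.] [ 467. -297.]
(469, -417) 111 [ 441. -446.] [ 496. -390.] [ 468. -418.]
paddle z 271.559331793847 62
t 53.15 grasp pt [455.18  92.12 372.59] tool y yaw -90.05 tilt mrad [-7.43 -2.09] F [-0.22  0.32 -0.21] w 0.0 j [ 0.55  0.04 -0.13 -0.   -1.4   1.02]
```

View pics/v20.png

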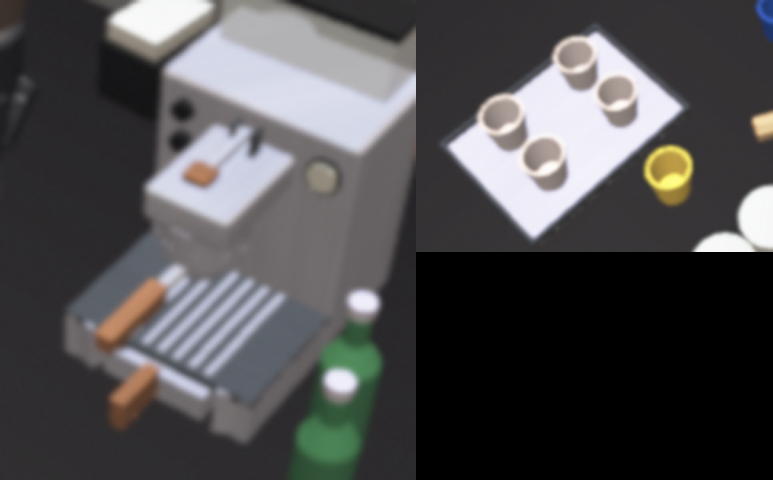

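View pics/v20t.png

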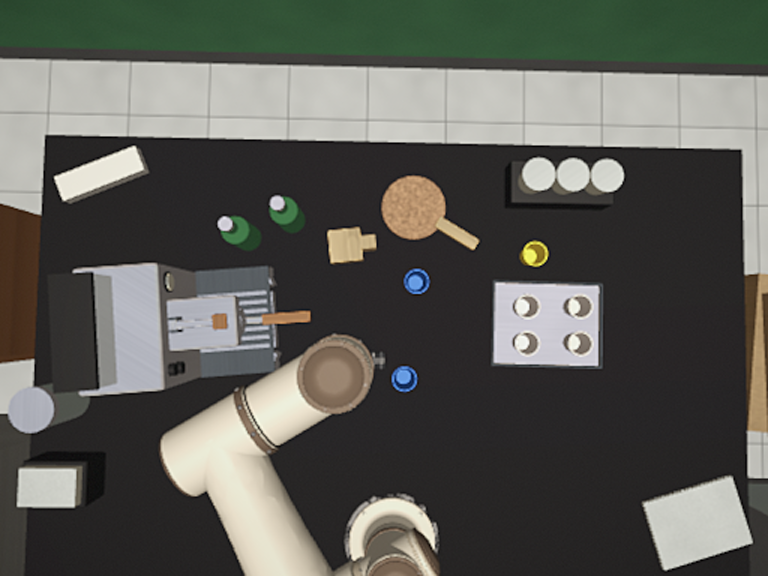

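The lever lies level (paddle top 271.6 mm against 272), the holder and tray are in place, four cups are upright on the plate, and the bottles and bat are where they started. The arm is clear, so I'll hand in.

```bash
python3 -m jog '[[[0,0,0,0],[0,0,0,0],[0,0,0,0],[0,0,0,0],[0,0,0,0]]]' 0; python3 -c "
from bench import arm
print(arm.job_done())"
```

```text
clock: 53.78
position: [456.3, 92.4, 527.6]
ee_rot: [1.0, -0.0, -0.004, 0.001]
contact_force: [0.9, -0.6, 1.1]
gripper_width: -0.2
the job is handed in; nothing more can be done
None
```

The coffee machine is set up for service, and I handed the job in at about 54 s. I slid the tray home, locked the filter holder, stood all four white cups on the warming plate and lowered the lever.

My last checks, all from camera fits and forces (the hand-in gave no verdict):
- **Tray:** it met the back wall at about 17 N. Its front edge was within about 2 mm of home in the top view. The scene camera's fit of the tray's handle put it about 5 mm deeper. I put that down to the scene camera's own bias of several mm against the top camera.
- **Holder:** handle direction 95.1° in the top view and 95.7° in the scene view, against 95.2° for the machine. Its centre was within about 2 mm of the group axis in the top view and about 4 mm in the scene view.
- **Cups:** the centres lie about 42 mm (x) and 60 mm (y) from the plate's centre, so they are inside the limits. They looked upright, and I saw no cup knocked aside.
- **Lever:** paddle top at 271.6 mm, against 272 mm for fully lowered.
- **Bottles, bat and coloured cups:** by eye they are where they started.
- **Robot:** it stood clear of everything at hand-in. The tool had picked up a tilt of up to about 20 mrad after the tray push; it caused no trouble.

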